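Pin the decorating carousel's castle nut, index it and load the pots

TASK

Get the decorating carousel ready for painting. First tighten the castle nut clockwise until its red stripe has passed the white line on the washer, then turn it on until a slot lines up with the spindle's cross slot, and drop the orange-tabbed locking pin fully home through both; only then crank the handwheel until the carousel's black line stands at the red pointer. Last, stand every banded pot from the brown board upright in the middle of the carousel place of its own colour, leaving nut, pin and carousel as set and everything else on the table alone.

Things in the scene. Friction and masses are not known exactly. Their poses are not given: they have to be found in the camera images.
- stand: The decorating carousel's fixed grey stand. Origin: on the carousel's vertical axis at table height; z up; the handwheel lies 235 mm from the axis along the stand's -y. Its gearbox under the handwheel is 84 x 84 x 62 high.
- carousel_mark (a point): Black line on the top of the carousel, at its rim (140 from the axis). The carousel is a round pale wooden disc, 280 dia, 12 thick, top face 47 above the table. A worm drive turns it 1 rad for 6 rad of the handwheel, the same way round; it cannot be pushed round by hand.
- pointer: Fixed red index pointer just outside the carousel's rim, with a white line. The body's origin lies on the carousel's axis at table height, and its x axis points from there out along the pointer; its tip is 146 out, its top 47 above the table.
- handwheel_mid (a point): Middle of the black handwheel, on its vertical axis, at mid height of the rim (105 above the table). Rim 124 dia at the bar's middle, bar 14 thick. Hub 28 dia, from 12 below to 10 above. Three spokes 8 thick at rim height at 0, 120, 240 degrees from this frame's x axis; white dot on the rim over the first. The frame turns with the wheel.
- handwheel (a joint): Handwheel turn in rad, 0 at the start, growing clockwise seen from above; it stops at -1 and 7. About 0.1 N m turns it and it stays where it is left.
- castle_nut (a joint): Brass castle nut on the spindle at the carousel's middle. Turn in rad, growing clockwise seen from above, which tightens. It has a red stripe over one corner; at 1.40 the stripe meets the white line on the dark washer under the nut and the nut is tight. It stops at 0 and 2.55. About 0.25 N m turns it and it stays where it is left.
- nut_mid (a point): On the nut's axis, 71 above the table, 20 above its underside. The frame turns with the nut. Hexagon 50 across flats, 26 high, flats facing 0, 60, 120.. degrees from this frame's x. On top a 14 high crown with six slots 10 wide, open above, one over the middle of each flat; crown top 91 above the table. The washer under the nut, 73 dia, has its top 51 above the table.
- lead_slot (a point): Middle of the outer end (23 from the axis, on the slot's floor) of the slot that is 120 degrees anticlockwise from the nut frame's x axis, the slot just clockwise of the red stripe (stripe at 150 degrees). It is the slot that comes into line once the stripe is past the white line.
- spindle: Fixed steel spindle end inside the nut, 28 dia, level with the nut's crown, with a cross slot (the cotter hole, open at the top) 10 wide and 14 deep running right across it. Origin: middle of the slot's floor (77 above the table); x along the slot. It does not turn. The slots are in line when the lead slot's point lies on this x axis, on the +x side.
- locking_pin: Cotter: level steel bar 6 dia, 58 long in x, with an upright flat orange tab on its middle, 18 long in x, 8 thick in y, up to 45 above the bar's middle. Origin: middle of the bar; z up. 45 g. It starts standing in the groove (10 wide, 12 deep) of a fixed wooden rest 75 x 50, 18 high, origin 9 above the table. Home in the nut its origin is 3 above the spindle's.
- pot_blue: Clay pot with a blue band, 50 dia from 4 to 42 above its foot, bottom-heavy, 53 high, short neck. Origin: centre of its underside. About 120 g. Starts on a fixed brown board whose top is 12 above the table. May be absent.
- place_blue (a point): Centre of the round place with a blue rim (68 dia, flat, cork middle) on the carousel's top face, 100 from the axis. Turns with the carousel.
- pot_yellow: Clay pot with a yellow band, 50 dia from 4 to 42 above its foot, bottom-heavy, 49 high. Origin: centre of its underside. About 120 g. Starts on a fixed brown board whose top is 12 above the table. May be absent.
- place_yellow (a point): Centre of the round place with a yellow rim (68 dia, flat, cork middle) on the carousel's top face, 100 from the axis. Turns with the carousel.
- pot_green: Clay pot with a green band, 50 dia from 4 to 42 above its foot, bottom-heavy, 56 high, narrow neck and flared lip. Origin: centre of its underside. About 120 g. Starts on a fixed brown board whose top is 12 above the table. May be absent.
- place_green (a point): Centre of the round place with a green rim (68 dia, flat, cork middle) on the carousel's top face, 100 from the axis. Turns with the carousel.
- pot_red: Clay pot with a red band, 50 dia from 4 to 42 above its foot, bottom-heavy, 54 high, domed top with a tip. Origin: centre of its underside. About 120 g. Starts on a fixed brown board whose top is 12 above the table. May be absent.
- place_red (a point): Centre of the round place with a red rim (68 dia, flat, cork middle) on the carousel's top face, 100 from the axis. Turns with the carousel.
- paint_a: Bystander: glass paint jar, blue cap, 40 dia x 50 mm. Leave alone.
- paint_b: Bystander: glass paint jar, red cap, 40 dia x 50 mm. Leave alone.
- dish: Bystander: shallow clay bowl, 100 dia x 22 mm. Leave alone.
- mug: Bystander: white mug, 76 dia x 85 mm. Leave alone.
- brush: Bystander: paint brush lying down, 180 long mm. Leave alone.
- lidded_jar: Bystander: big clay jar with a lid knob and no colour band, 80 dia x 74 mm. Leave alone.

How it is judged:
By the outcome, as a careful person would: the job done as asked, in the order asked, and still so for the second after the job is handed in, with the robot touching nothing.
Of pot_blue, pot_yellow, pot_green, pot_red only 2 to 4 are there at a start; the rules pass over those that are not, and their reading is None.
At some moment in a run one of pot_blue, pot_yellow, pot_green, pot_red may be knocked a few centimetres aside while the robot is not near it.
It also fails if it takes over 210 s, if anything falls off the work surface, if the arm or the gripper's body presses on something with over 40 N, if the wrist force passes 120 N, or if a joint passes its speed limit or range.

ROBOT

A 6-joint arm with a two-finger parallel gripper is mounted at the origin on the work surface. World frame = base frame: x ahead of the robot, y to its left, z up, the work surface at z = 0. Lengths are in m, angles in rad, forces in N, time in s.
With the tool pointing down it reaches from about 0.35 to 0.925 m from the base axis. Payload 6.4 kg.
Tool frame: the origin (TCP) lies on the centre line of the jaws, within the pads' length; the fingertips stand 25 mm ahead of it and the grasp point (between the pads) lies 6 mm ahead of it; z points along the fingers, y is the line along which they close (so a half turn about z gives the same grasp; the last joint's range is limited). The gripper opens to 85 mm and grips with 20 to 120 N. Pads are 22 mm wide; open, the fingers measure 114 mm over their backs; the gripper's body (76 mm by 85 mm) begins 54 mm behind the grasp point. The pads swing forward as they close: fully open they stand 13 mm farther back than shut.
Start: joints at [0.998, 0.245, 1.558, -0, 1.339, -0.174], TCP at [0.252, 0.599, 0.23] pointing down, gripper open.
Joint ranges: [-3.13, 3.13], [-1.02, 2.26], [0.13, 2.54], [-0.95, 4.09], [0.21, 2.88], [-2.74, 2.74]. Speed limits (rad/s): [2.57, 2.57, 3.14, 3.14, 3.14, 3.14].

INTERFACE

Orientations are given as a rotation vector (axis times angle).
In Python, from bench import readout, cams, close_job gives the robot as it stands.
- The arm moves only by the tool carry_out, never from a script. Its argument "commands" is a list of rows, each a list of 6 numbers: the shift along the world's x, y, z in cm, then the turn, a rotation vector about the world's x, y, z in degrees. A call has 1 to 8 rows; each row shifts and turns the commanded pose from where the row before left it; what a row does not reach is not made up. A row lasts 1/10 s, in which the tool goes at most 50 mm and 8.59 degrees, less where a joint would pass 70% of its speed; a pose out of reach is approached as far as the arm can. A call is refused whole if a number of a shift passes 5 or a number of a turn 8.59, either way. A call with a gripper value outside its range is refused whole. "grip" is the closure, from 0 (fully open) to 1 (shut), set as the call begins (left out, the last holds). The fingers move at their own pace and stop on an object; the grip force is fixed at half the most. Time passes only in rows, so rows that do not move let the fingers close. It gives the time, the measured TCP pose, the force, the opening and the grip force at its end, in the units of the state.
- readout.get_obs(): the state, without advancing time (a new reading comes with each control period).
- cams.get_image(name): name is "side" or "top"; returns the picture (420x560x3 uint8, red, green, blue); there is no depth.
- cams.get_calibration(name): a dict with "mtx" (3x3 intrinsics, pixels), "k1" (the pictures are not rectified: a ray, as slopes to the right and down, at radius r is drawn at 1 + k1 r^2 times it, then the intrinsics apply), "cam_to_world" (4x4, takes a point from camera to world coordinates). Camera axes: x right, y down, z forward; pixel columns grow to the right and rows downward; lengths in m; the calibration is good to about 2 mm. A picture is of the moment at which its call begins. get_calibration takes no time and is no camera call.
- close_job(): hands the job in; it is judged then, once.
Trained networks look in the newest picture that a camera, given by its name, has taken for a name from the list of things; names that differ only in an ending like _2 or _b are one class to them, and where a whole thing is asked for, a point or a joint stands for the part that bears it (a point fixed in the world has none). Each returns a list of dicts, best first, with "conf" (0 to 1); they miss things now and then, are a little off and sometimes report something else, mostly with a low value. They report only what shows in the picture. A call takes as long as a camera call.
- cams.masks_of(camera, label): "pixels" (420x560 bool, what is visible of it) and "extent" ([left, top, right, bottom] in pixels, round what is visible of it).
The state is a dict: "time": time; "q": joint angles; "joint_velocities": joint speeds; "joint_efforts": joint torques, N m; "eef_pos": TCP position; "tool_rot": TCP orientation; "ft_force": force on the tool from outside, world axes, zero at the start; "torque": the same for the moment, N m; "opening": finger opening in m; "grip_force": force on a finger pad.
Only numpy, scipy, OpenCV 4.12 (cv2) and the standard library are available. Lean on these libraries where they do the work, as an engineer would, in place of code of your own. Each camera call takes 0.05 s, during which the arm holds its last target. There are 200 camera calls.

## Working session

There is one attempt and no reset: what is moved stays moved. The work goes in short steps, Python scripts to look and compute and a tool call to move; the robot and the scene stay as the last step left them, time stands still between calls to the robot, and variables do not carry over. Pictures are saved under pics/ and viewed, at most 14 in all, crops included, and the job is handed in when it is done.

Besides the shell and the picture viewer there is one more tool, called after ">>>" as name([rows], argument=value, ...), one row to a line, values as JSON. carry_out: Moves the arm, as the interface text tells. Its arguments: {"type":"object","properties":{"commands":{"type":"array"},"grip":{"type":"number"}},"required":["commands"]}

```bash
ls; mkdir -p pics; cat > h.py <<'E'
import numpy as np, cv2
from bench import readout, cams, close_job
def cal(c):
    d=cams.get_calibration(c); return np.array(d["mtx"]),float(d["k1"]),np.array(d["cam_to_world"])
def ray(c,uv):
    K,k1,T=cal(c); p=np.linalg.solve(K,[uv[0],uv[1],1])[:2]; q=p.copy()
    for _ in range(30): q=p/(1+k1*(q@q))
    return T[:3,3],T[:3,:3]@np.array([q[0],q[1],1.])
def at(c,uv,z):
    o,d=ray(c,uv); return o+d*(z-o[2])/d[2]
def proj(c,P):
    K,k1,T=cal(c); p=T[:3,:3].T@(np.array(P,float)-T[:3,3]); q=p[:2]/p[2]; q=q*(1+k1*(q@q)); return (K@[q[0],q[1],1])[:2]
def shot(c,f,box=None,s=1):
    im=cams.get_image(c)
    i=im if box is None else im[box[1]:box[3],box[0]:box[2]]
    if f: cv2.imwrite("pics/"+f,cv2.resize(cv2.cvtColor(i,cv2.COLOR_RGB2BGR),None,fx=s,fy=s,interpolation=cv2.INTER_CUBIC))
    return im
def cen(m):
    v,u=np.nonzero(m); return u.mean(),v.mean()
E
python3 - <<'E'
from h import *
np.set_printoptions(precision=3,suppress=True)
for c in("top","side"):
    shot(c,c+"0.png",s=1.42); print(c,cal(c))
    for l in "stand pointer carousel_mark handwheel_mid nut_mid castle_nut spindle locking_pin pot_blue pot_yellow pot_green pot_red mug lidded_jar dish brush paint_a".split():
        for r in cams.masks_of(c,l)[:2]: print(c,l,round(r["conf"],2),[round(float(x)) for x in r["extent"]],np.round(cen(r["pixels"]),1),r["pixels"].sum())
E
```

```text
pics
top (array([[456.746,   0.   , 284.509],
       [  0.   , 456.746, 214.315],
       [  0.   ,   0.   ,   1.   ]]), -0.08061447414384029, array([[ 0.025, -0.984,  0.179,  0.322],
       [-1.   , -0.027, -0.009,  0.047],
       [ 0.013, -0.179, -0.984,  1.308],
       [ 0.   ,  0.   ,  0.   ,  1.   ]]))
top stand 0.82 [248, 162, 410, 262] [315.3 210.7] 9515
top stand 0.63 [250, 165, 344, 263] [298.8 212.8] 6878
top pointer 0.4 [250, 164, 350, 263] [298.8 212.7] 6900
top carousel_mark 0.78 [250, 162, 348, 262] [298.8 212.5] 7143
top carousel_mark 0.4 [143, 198, 166, 213] [154.  204.9] 302
top handwheel_mid 0.9 [359, 176, 412, 225] [384.5 199.1] 1028
top nut_mid 0.81 [288, 198, 312, 224] [299.  210.1] 322
top castle_nut 0.81 [288, 199, 305, 224] [299.5 210.1] 279
top castle_nut 0.34 [362, 270, 378, 288] [367.1 276.9] 169
top spindle 0.44 [291, 198, 309, 218] [298.9 210.4] 261
top locking_pin 0.61 [290, 196, 309, 220] [299.1 210.4] 259
top locking_pin 0.59 [251, 167, 349, 263] [298.6 212.6] 7011
top pot_blue 0.5 [145, 196, 163, 212] [153.6 204.6] 278
top pot_blue 0.29 [417, 251, 421,
[... 1784 characters left out ...]
212] [240.8 199.6] 275
side pot_green 0.77 [208, 197, 225, 219] [215.4 208.9] 283
side pot_red 0.74 [189, 186, 207, 207] [197.4 195.8] 230
side pot_red 0.71 [293, 222, 302, 228] [297.3 222.5] 29
side mug 0.87 [424, 269, 460, 315] [441.8 293.7] 1380
side mug 0.6 [249, 213, 346, 268] [296.9 238.9] 3732
side lidded_jar 0.61 [190, 162, 215, 188] [201.8 173.3] 406
side lidded_jar 0.53 [424, 271, 463, 314] [442.  293.5] 1403
side dish 0.54 [271, 182, 300, 198] [286.9 191.9] 337
side brush 0.97 [236, 262, 277, 299] [254.6 277.5] 550
side brush 0.48 [274, 183, 298, 200] [286.8 191.8] 320
side paint_a 0.89 [286, 286, 300, 311] [291.6 298.7] 306
side paint_a 0.67 [233, 262, 279, 299] [254.4 277.6] 660
```

View pics/top0.png

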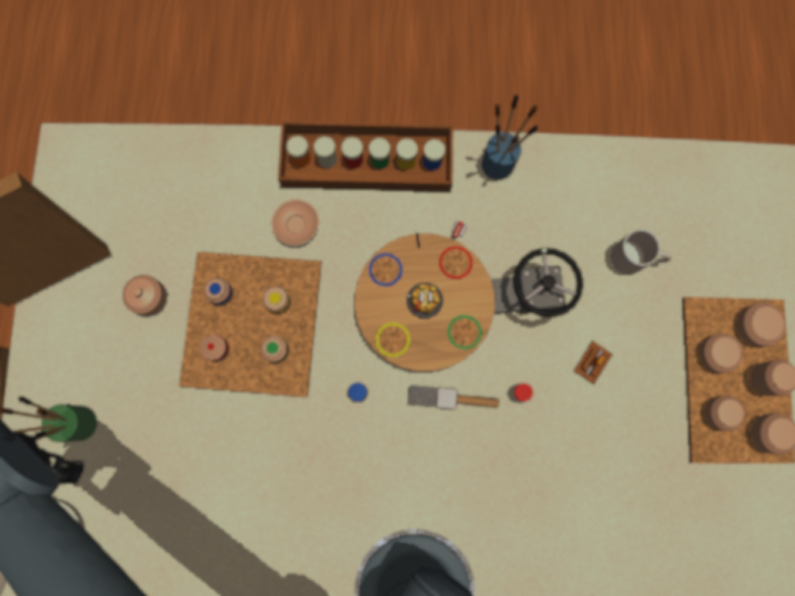

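View pics/side0.png

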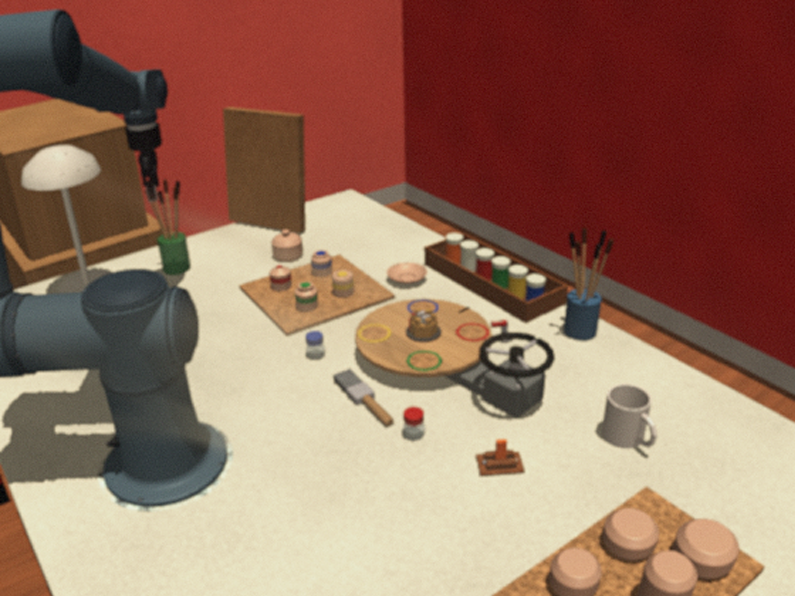

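```bash
python3 - <<'E'
from h import *
a=shot("top",None); b=shot("side",None)
A=cv2.resize(a[158:268,244:414],None,fx=4.5,fy=4.5,interpolation=cv2.INTER_CUBIC)
cv2.imwrite("pics/c1.png",A[:,:,::-1])
B=cv2.resize(a[190:235,275:325],None,fx=8,fy=8,interpolation=cv2.INTER_CUBIC); C=cv2.resize(b[205:250,272:322],None,fx=8,fy=8,interpolation=cv2.INTER_CUBIC)
cv2.imwrite("pics/c2.png",np.hstack([B,C])[:,:,::-1])
print(readout.get_obs())
E
```

```text
{'time': 1.9, 'q': array([ 9.97895048e-01,  2.45082609e-01,  1.55781047e+00,  3.28701122e-05,
        1.33869293e+00, -1.74110363e-01]), 'joint_velocities': array([-0.00045414, -0.00044919, -0.00245297, -0.00026525,  0.00082207,
        0.00108389]), 'joint_efforts': array([ 3.42665189e-04, -4.29503739e+01, -3.26417863e+01, -1.05364868e-04,
        4.86590707e-04, -1.19946361e-05]), 'eef_pos': array([0.25239652, 0.59900674, 0.22989575]), 'tool_rot': array([-6.22282851e-01, -3.07931755e+00, -2.80559655e-05]), 'ft_force': array([ 0.09664816,  0.53847696, -0.14829722]), 'torque': array([-0.03638431, -0.0183153 , -0.00190424]), 'grip_force': 0.0, 'opening': 0.08530451371307553}
```

View pics/c1.png

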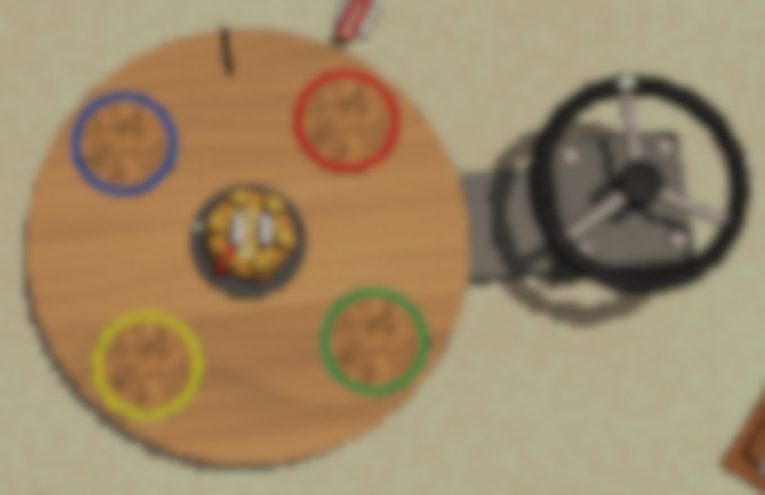

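View pics/c2.png

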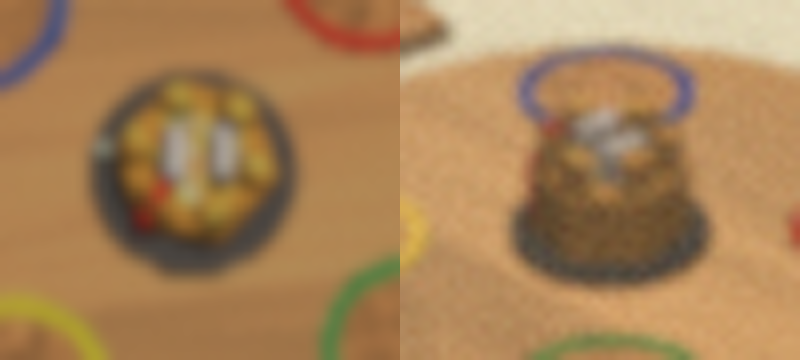

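The top view shows the four pots on the board: blue (153,205), yellow (194,211), red (151,245) and green (193,246). The nut is at (299,211), with its red stripe at its lower left and the white washer line at (288,208). The carousel mark is just left of the pointer, and the pin rest is at about (418,255).

```bash
cat >> h.py <<'E'
from scipy.optimize import least_squares
def hullcen(c,x,y,prof,z0):
    a=np.linspace(0,2*np.pi,24,endpoint=False)
    p=np.array([proj(c,[x+r*np.cos(t),y+r*np.sin(t),z0+z]) for z,r in prof for t in a],np.float32)
    m=cv2.moments(cv2.convexHull(p)); return np.array([m["m10"],m["m01"]])/m["m00"]
def fit(prof,z0,uvs,x0):
    f=lambda v:np.concatenate([hullcen(c,v[0],v[1],prof,z0)-uv for c,uv in uvs.items()])
    s=least_squares(f,x0,diff_step=1e-3); return s.x,s.fun
def blob(im,box,lo,hi):
    h=cv2.cvtColor(im,cv2.COLOR_RGB2HSV); x0,y0,x1,y1=box
    m=np.zeros(im.shape[:2],np.uint8); m[y0:y1,x0:x1]=cv2.inRange(h,np.array(lo),np.array(hi))[y0:y1,x0:x1]
    return m>0
POT={"blue":53,"yellow":49,"green":56,"red":54}
def pots(z0=.012,names=POT):
    shot("top",None); shot("side",None)
    for n in names:
        uv={}
        for c in("top","side"):
            r=cams.masks_of(c,"pot_"+n)
            if r: uv[c]=np.array(cen(r[0]["pixels"])); print(n,c,round(r[0]["conf"],2),uv[c].round(1),end=" ")
        if uv:
            for k in (uv,{"top":uv["top"]} if "top" in uv else uv):
                s,f=fit([(0,.022),(.004,.025),(.042,.025),(POT[n]/1e3,.012)],z0,k,at(next(iter(k)),next(iter(k.values())),.04)[:2]); print(s.round(4),f.round(1))
E
python3 - <<'E'
from h import *
np.set_printoptions(precision=4,suppress=True)
im=shot("top",None); sd=shot("side",None); box=(244,158,354,270)
R={}
for n,lo,hi in(("blue",(110,90,40),(135,255,255)),("yellow",(22,170,120),(32,255,255)),("green",(45,90,40),(80,255,255)),("red",(0,190,100),(6,255,255))):
    for c,i,b in(("top",im,box),("side",sd,(244,205,350,275))):
        m=blob(i,b,lo,hi); v,u=np.nonzero(m)
        k,lab,st,ce=cv2.connectedComponentsWithStats(m.astype(np.uint8)); 
        j=1+np.argmax(st[1:,4]) if k>1 else 0
        m=lab==j; (e)=cv2.fitEllipse(cv2.convexHull(np.argwhere(m)[:,::-1].astype(np.int32)))
        P=at(c,e[0],.047); print(n,c,st[j],np.round(e[0],1),np.round(e[1],1),P); R[n,c]=P[:2]
for c in("top","side"):
    Q=np.array([R[n,c] for n in POT])
    s=least_squares(lambda v:np.hypot(*(Q-v).T)-.1,[.38,.02]); print(c,"axis",s.x,s.fun*1e3,np.degrees(np.arctan2(*(Q-s.x).T[::-1])))
pots()
E
```

```text
Traceback (most recent call last):
cv2.error: OpenCV(4.12.0) /io/opencv/modules/imgproc/src/shapedescr.cpp:361: error: (-201:Incorrect size of input array) There should be at least 5 points to fit the ellipse in function 'fitEllipseNoDirect'
```

```bash
cat > r.py <<'E'
from h import *
np.set_printoptions(precision=4,suppress=True)
def rings(cl=("top","side")):
    R={}
    for c in cl:
        i=shot(c,None).astype(float); r,g,b=i[...,0],i[...,1],i[...,2]; bx=(244,158,354,270) if c=="top" else (244,205,350,275)
        sc={"blue":b-r,"green":g-r,"red":r-1.9*g,"yellow":(r+g)/2-3.2*b-20}
        for n,s in sc.items():
            m=np.zeros(s.shape,np.uint8); m[bx[1]:bx[3],bx[0]:bx[2]]=(s>0)[bx[1]:bx[3],bx[0]:bx[2]]
            k,lab,st,ce=cv2.connectedComponentsWithStats(m,connectivity=8)
            j=1+np.argmax(st[1:,4]) if k>1 else 0
            pts=np.argwhere(lab==j)[:,::-1].astype(np.int32)
            # circle of radius 31 mm fitted to ring pixels on the z=47 plane
            W=np.array([at(c,p,.047)[:2] for p in pts]) if j and st[j,4]<500 else None
            if W is None: print(c,n,"none"); continue
            f=least_squares(lambda v:np.hypot(*(W-v[:2]).T)-v[2],[*((W.max(0)+W.min(0))/2),.031],loss="soft_l1",f_scale=.002).x
            R[n,c]=f[:2]; print(c,n,len(pts),f)
    for c in cl:
        K=[n for n in POT if (n,c) in R]; Q=np.array([R[n,c] for n in K])
        if len(K)>2:
            s=least_squares(lambda v:np.hypot(*(Q-v).T)-.1,[.38,.02]); print(c,"axis",s.x,s.fun*1e3,K,np.degrees(np.arctan2(*(Q-s.x).T[::-1])))
    return R
if __name__=="__main__":
    rings(); pots()
E
python3 r.py
```

```text
top blue 99 [0.6215 0.0753 0.0308]
top green 149 [ 0.5001 -0.0835  0.0311]
top red 151 [ 0.6403 -0.0649  0.0305]
top yellow 1 [0.5046 0.0992 0.0192]
side blue 5 [-155.5131  127.5782  201.6128]
side green 71 [ 0.5002 -0.0854  0.0312]
side red 29 [ 0.6405 -0.0673  0.0305]
side yellow none
top axis [0.5553 0.0024] [-1.5985  9.2572  2.1768  8.3518] ['blue', 'yellow', 'green', 'red'] [  47.7638  117.6461 -122.7288  -38.3821]
side axis [-51.4848  42.494 ] [134291.9753  67097.0571  67194.2726] ['blue', 'green', 'red'] [140.7204 -39.3198 -39.2322]
blue top 0.72 [153.9 205.2] blue side 0.68 [226.2 185.5] [0.5702 0.4073] [ 0.2 -0.3 -0.5 -0. ]Traceback (most recent call last):
  File "r.py", line 24, in <module>
    rings(); pots()
             ~~~~^^
  File "h.py", line 42, in pots
    s,f=fit([(0,.022),(.004,.025),(.042,.025),(POT[n]/1e3,.012)],z0,k,at(next(iter(k)),next(iter(k.values())),.04)[:2]); print(s.round(4),f.round(1))
        ~~~^^^^^^^^^^^^^^^^^^^^^^^^^^^^^^^^^^^^^^^^^^^^^^^^^^^^^^^^^^^^^^^^^^^^^^^^^^^^^^^^^^^^^^^^^^^^^^^^^^^^^^^^^^^^
  File "h.py", line 27, in fit
    s=least_squa
[... 832 characters left out ...]
>
    f=lambda v:np.concatenate([hullcen(c,v[0],v[1],prof,z0)-uv for c,uv in uvs.items()])
                               ~~~~~~~^^^^^^^^^^^^^^^^^^^^^
  File "h.py", line 23, in hullcen
    p=np.array([proj(c,[x+r*np.cos(t),y+r*np.sin(t),z0+z]) for z,r in prof for t in a],np.float32)
                ~~~~^^^^^^^^^^^^^^^^^^^^^^^^^^^^^^^^^^^^^^
  File "h.py", line 12, in proj
    K,k1,T=cal(c); p=T[:3,:3].T@(np.array(P,float)-T[:3,3]); q=p[:2]/p[2]; q=q*(1+k1*(q@q)); return (K@[q[0],q[1],1])[:2]
           ~~~^^^
  File "h.py", line 4, in cal
    d=cams.get_calibration(c); return np.array(d["mtx"]),float(d["k1"]),np.array(d["cam_to_world"])
ValueError: time passes only in moves, steps and waits
```

```bash
sed -i 's/^def cal(c):/import functools\n@functools.lru_cache(None)\ndef cal(c):/' h.py
sed -i 's/(r+g)\/2-3.2\*b-20/g-.70*r-1.0*b+0*r-YT/; s/^def rings/YT=20\ndef rings/; s/len(K)>2/len(K)>2 and all(len(k)>0 for k in K)/' r.py
python3 - <<'E'
from h import *
im=shot("top",None)
for v in (232,238,245): print([tuple(int(t) for t in im[v,u]) for u in range(262,292,2)])
E
cat > m.py <<'E'
from r import *
pots()
def show(c,l,z):
    for r in cams.masks_of(c,l)[:3]: print(c,l,round(r["conf"],2),np.round(cen(r["pixels"]),1),r["pixels"].sum(),r["extent"],at(c,cen(r["pixels"]),z)[:2])
shot("top",None);shot("side",None)
for c in("top","side"):
    show(c,"handwheel_mid",.105); show(c,"locking_pin",.045); show(c,"pointer",.047)
E
python3 m.py
```

```text
[(164, 119, 74), (160, 118, 72), (165, 138, 59), (169, 151, 46), (158, 121, 58), (164, 115, 67), (160, 110, 66), (166, 114, 68), (157, 109, 66), (149, 104, 61), (167, 121, 65), (172, 146, 54), (167, 148, 53), (162, 121, 70), (161, 117, 73)]
[(162, 118, 73), (167, 137, 61), (171, 148, 50), (162, 113, 64), (156, 108, 65), (157, 108, 64), (162, 112, 66), (162, 112, 67), (164, 114, 67), (162, 112, 67), (168, 116, 69), (159, 110, 65), (165, 136, 54), (171, 154, 51), (161, 119, 72)]
[(127, 101, 73), (156, 117, 71), (162, 138, 57), (167, 147, 48), (158, 118, 62), (156, 109, 64), (148, 103, 61), (150, 104, 62), (171, 119, 70), (164, 114, 67), (156, 113, 62), (162, 138, 52), (168, 151, 51), (164, 124, 71), (165, 120, 75)]
blue top 0.62 [153.8 204.9] blue side 0.73 [226.1 185.1] [0.5708 0.4081] [ 0.1 -0.2 -0.3  0.2]
[0.5701 0.4083] [0. 0.]
yellow top 0.73 [298.6 212.8] yellow side 0.65 [241.2 199.4] [0.5216 0.0753] [-28.5  12.   29.1  30.8]
[ 0.5582 -0.0043] [-0. -0.]
green top 0.65 [192.7 246.2] green side 0.57 [215.2 208.5] [0.4565 0.2893] [ 0.2 -0.4 -0.5  0.1]
[0.4553 0.2898] [-0. -0.]
red 
[... 181 characters left out ...]
.6] [ 0.5883 -0.236 ]
top locking_pin 0.47 [421.  252.7] 42 [418.3, 250.5, 422.1, 256.2] [ 0.4524 -0.3494]
top locking_pin 0.33 [298.4 212.8] 7131 [244.4, 162.8, 348.6, 261.8] [ 0.5567 -0.0035]
top locking_pin 0.26 [385.  199.3] 910 [359.6, 175.8, 413.3, 224.9] [ 0.6026 -0.2494]
top pointer 0.51 [322.9 161. ] 56 [317.7, 157.9, 329.0, 163.0] [ 0.7098 -0.0708]
side handwheel_mid 0.93 [363.4 249.4] 866 [336.2, 235.3, 390.1, 267.2] [ 0.5901 -0.2416]
side handwheel_mid 0.73 [215.8 208.7] 278 [207.2, 198.9, 223.5, 220.4] [0.401  0.1786]
side pointer 0.74 [297.3 238.5] 3656 [254.1, 212.9, 346.3, 268.2] [ 0.5443 -0.0256]
side pointer 0.2 [297.3 229.2] 258 [291.0, 218.8, 305.6, 237.0] [0.5753 0.0138]
```

```bash
sed -i 's/^YT=20/YT=-40/' r.py
cat >> h.py <<'E'
def plan(c,im,x,y,z,half,n=380):
    "metric top-down view: up=+x, left=+y"
    g=np.linspace(half,-half,n); P=np.array([[proj(c,[x+a,y+b,z]) for b in g[::19]] for a in g[::19]],np.float32)
    P=cv2.resize(P,(n,n),interpolation=cv2.INTER_LINEAR) if 0 else None
    M=np.array([[proj(c,[x+a,y+b,z]) for b in g[::10]] for a in g[::10]],np.float32)
    k=len(g[::10]); ii=np.arange(n,dtype=np.float32)/10; A,B=np.meshgrid(ii,ii)
    mp=cv2.remap(M,A,B,cv2.INTER_LINEAR,borderMode=cv2.BORDER_REPLICATE)
    return cv2.remap(im,mp[...,0],mp[...,1],cv2.INTER_CUBIC)
E
python3 - <<'E'
from r import *
R=rings(("top",))
Q=np.array([R[n,"top"] for n in("blue","green","red")]); ax=least_squares(lambda v:np.hypot(*(Q-v).T)-.1,[.56,.0]); print("axis3",ax.x,ax.fun*1e3)
im=np.mean([shot("top",None) for _ in range(6)],0).astype(np.uint8); sd=np.mean([shot("side",None) for _ in range(6)],0).astype(np.uint8)
x,y=ax.x
T=[plan("top",im,x,y,.091,.045),plan("top",im,x,y,.051,.045)]
S=[plan("side",sd,x,y,.091,.045),plan("top",im,.452,-.349,.02,.06)]
for t in T+S[:1]:
    for a in range(0,360,30): p=(190-int(180*np.cos(np.radians(a))),190-int(180*np.sin(np.radians(a)))); cv2.circle(t,p[::-1],3,(0,255,255),-1)
for t in T+S: cv2.line(t,(185,190),(195,190),(0,255,0),1); cv2.line(t,(190,185),(190,195),(0,255,0),1)
cv2.imwrite("pics/m1.png",cv2.resize(np.vstack([np.hstack(T),np.hstack(S)]),(600,600))[:,:,::-1])
s,f=fit([(0,.022),(.004,.025),(.042,.025),(.049,.02)],.012,{"top":np.array([194.4,211.4]),"side":np.array([240.8,199.6])},[.55,.28]); print("yellow",s,f)
E
```

```text
top blue 100 [0.6215 0.0753 0.0308]
top green 149 [ 0.5001 -0.0835  0.0311]
top red 148 [ 0.6403 -0.0648  0.0306]
top yellow 194 [0.4815 0.0566 0.0307]
top axis [ 0.5609 -0.0041] [-0.0526 -0.0579 -0.0526 -0.058 ] ['blue', 'yellow', 'green', 'red'] [  52.6504  142.5854 -127.4241  -37.3805]
axis3 [ 0.5608 -0.0041] [-0.0526 -0.0526 -0.    ]
yellow [0.5549 0.2901] [ 0.2794 -0.2036 -0.3969 -0.2684]
```

View pics/m1.png

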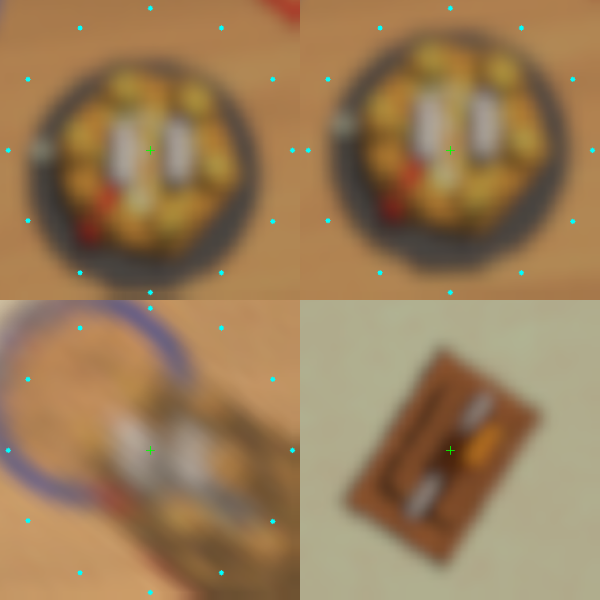

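```bash
cat > ang.py <<'E'
from r import *
AX=np.array([.5609,-.0041])
def avg(c,n=5): return np.mean([shot(c,None) for _ in range(n)],0).astype(np.uint8)
def px(N,half): g=np.linspace(half,-half,N); return np.meshgrid(g,g,indexing="ij")  # x (rows), y (cols)
def spindle(im):
    p=plan("top",im,*AX,.091,.02,400).astype(float); X,Y=px(400,.02)
    w=np.clip((p.min(2)-100),0,None)*(np.hypot(X,Y)<.016)
    o=[]
    m=(w>0).astype(np.uint8); k,lab,st,ce=cv2.connectedComponentsWithStats(m)
    for j in range(1,k):
        if st[j,4]<3000: continue
        q=lab==j; x,y=X[q],Y[q]; C=np.cov(x,y); e,v=np.linalg.eigh(C); d=v[:,1]*np.sign(v[0,1]); print("bar",st[j,4],x.mean(),y.mean(),np.degrees(np.arctan2(d[1],d[0])),np.sqrt(e)); o.append((x.mean(),y.mean()))
    if len(o)==2: d=np.subtract(*o); print("normal->slot angle",np.degrees(np.arctan2(d[1],d[0]))%180-90,"mid",np.mean(o,0))
def rim(im):
    p=plan("top",im,*AX,.047,.165,660).astype(float); X,Y=px(660,.165); r=np.hypot(X,Y)
    red=(p[...,0]>1.8*p[...,1])&(r>.143)&(r<.175); dk=(p.max(2)<75)&(r>.115)&(r<.134)
    wh=(p.min(2)>170)&(r>.143)&(r<.175)
    for n,q in(("red",red),("dark",dk),("white",wh)):
        k,lab,st,ce=cv2.connectedComponentsWithStats(q.astype(np.uint8))
        for j in range(1,k):
            if st[j,4]>15: q=lab==j; print(n,st[j,4],"angle",np.degrees(np.arctan2(Y[q].mean(),X[q].mean())).round(2),"r",np.hypot(X[q].mean(),Y[q].mean()).round(4))
if __name__=="__main__":
    t=avg("top"); s=avg("side"); spindle(t); rim(t)
    # orange tab
    uv={}
    for c,i,b in(("top",t,(405,235,435,270)),("side",s,(335,300,375,340))):
        h=cv2.cvtColor(i,cv2.COLOR_RGB2HSV); m=blob(i,b,(5,200,150),(22,255,255)); print(c,m.sum()); uv[c]=np.array(cen(m)); print(uv[c])
        v,u=np.nonzero(m); print(u.min(),u.max(),v.min(),v.max())
    th=np.radians(-32.6)
    def hc(c,x,y,z0):
        P=[proj(c,[x+a*np.cos(th)-b*np.sin(th),y+a*np.sin(th)+b*np.cos(th),z]) for a in(-.009,.009) for b in(-.004,.004) for z in(z0,.054)]
        M=cv2.moments(cv2.convexHull(np.array(P,np.float32))); return np.array([M["m10"],M["m01"]])/M["m00"]
    for z0 in(.012,.02,.03):
        q=least_squares(lambda v:np.concatenate([hc(c,*v,z0)-uv[c] for c in uv]),[.45,-.35],diff_step=1e-3); print("tab",z0,q.x,q.fun)
    # wheel
    uv={c:(lambda m:(lambda M:np.array([M["m10"],M["m01"]])/M["m00"])(cv2.moments(cv2.convexHull(np.argwhere(m)[:,::-1].astype(np.int32)))))(cams.masks_of(c,"handwheel_mid")[0]["pixels"]) for c in("top","side")}
    for k in(uv,{"top":uv["top"]},{"side":uv["side"]}): print("wheel",fit([(-.007,.065),(0,.069),(.007,.065)],.105,k,[.589,-.238]))
    w=plan("top",t,.589,-.239,.109,.075,400); 
    wp=plan("top",t,*AX,.047,.165,400)
    cv2.imwrite("pics/m2.png",cv2.resize(np.hstack([w,wp]),(800,400))[:,:,::-1])
E
python3 ang.py
```

```text
bar 19839 -0.002314701012322126 0.006403515720093116 7.272525949077715 [0.0027 0.0063]
bar 13930 5.633610228010772e-05 -0.00837844791447391 3.1285163667725158 [0.0024 0.0047]
normal->slot angle 9.112660119369679 mid [-0.0011 -0.001 ]
red 152 angle -23.57 r 0.1727
top 7
[422.7143 253.2857]
422 424 252 255
side 0
[nan nan]h.py:21: RuntimeWarning: Mean of empty slice.
  v,u=np.nonzero(m); return u.mean(),v.mean()
  ret = ret.dtype.type(ret / rcount)
Traceback (most recent call last):
  File "ang.py", line 28, in <module>
    v,u=np.nonzero(m); print(u.min(),u.max(),v.min(),v.max())
                             ~~~~~^^
ValueError: zero-size array to reduction operation minimum which has no identity
```

```bash
python3 - <<'E'
import re
s=open("ang.py").read()
s=s.replace("def spindle(im):","def spindle(im,th=100):").replace("p.min(2)-100","p.min(2)-th").replace("spindle(t); rim(t)","[spindle(t,k) for k in(115,130,145)]; rim(t)")
s=s.replace("p.max(2)<75","p.max(2)<105").replace("p.min(2)>170","p.min(2)>150")
s=s.replace("m=blob(i,b,(5,200,150),(22,255,255))","r_,g_,b_=[i[...,k].astype(float) for k in range(3)]; sc=(r_-2.2*b_ if c=='top' else r_-1.6*g_); m=np.zeros(sc.shape,bool); m[b[1]:b[3],b[0]:b[2]]=((sc>0)&(r_>(150 if c=='top' else 140)))[b[1]:b[3],b[0]:b[2]]")
open("ang.py","w").write(s)
E
sed -i 's/    for z0 in(.012,.02,.03):/    print(s[304:330:3,346:358:2].tolist())\n    for z0 in(.012,.02,.03):/' ang.py
python3 ang.py
```

```text
bar 11661 -0.001085214537071605 0.007100062995151889 -0.43260245516285517 [0.0021 0.0045]
bar 9373 5.34784095551944e-09 -0.00849414157392842 2.413079886800821 [0.0019 0.0041]
normal->slot angle 3.9808657143911574 mid [-0.0005 -0.0007]
bar 5060 -4.45778477815097e-05 -0.008538401339316673 1.9159713368045663 [0.0012 0.0033]
bar 6619 -0.0011529276431750176 0.007189517834471358 -1.1918033865180184 [0.0014 0.0037]
normal->slot angle 4.030981844479683 mid [-0.0006 -0.0007]
red 152 angle -23.53 r 0.1727
dark 176 angle 7.59 r 0.1233
dark 22 angle 65.17 r 0.1161
top 10
[423.  253.2]
422 424 251 255
side 69
[351.1884 319.5652]
337 366 310 332
[[[228, 219, 186], [227, 218, 187], [230, 221, 190], [230, 222, 189], [229, 221, 189], [228, 219, 187]], [[229, 220, 188], [228, 220, 189], [228, 220, 188], [228, 220, 188], [229, 220, 189], [229, 222, 189]], [[230, 224, 192], [228, 213, 178], [221, 142, 93], [226, 127, 72], [221, 119, 64], [220, 153, 107]], [[231, 225, 192], [204, 188, 154], [137, 75, 48], [140, 67, 37], [141, 66, 35], [170, 127, 97]], [[225, 214, 181], [196, 177, 143], [139, 75, 46], [142, 69, 37], [141, 67, 35], [162, 112, 80]], [[133, 83, 50], [122, 71, 44], [140, 68, 37], [138, 66, 34], [140, 66, 35], [133, 70, 40]], [[79, 54, 36], [91, 53, 34], [134, 66, 37], [137, 68, 37], [139, 70, 39], [112, 63, 38]], [[146, 91, 58], [135, 82, 51], [134, 83, 55], [134, 83, 52], [130, 80, 49], [132, 82, 50]], [[90, 59, 40], [85, 57, 39], [80, 53, 36], [79, 53, 38], [78, 53, 37], [78, 53, 37]]]
tab 0.012 [ 0.4467 -0.3582] [-0.0747  1.9931  1.3072 -1.6704]
tab 0.02 [ 0.4454 -0.3589] [ 0.5776  2.3229  1.1956 -2.5591]
tab 0.03 [ 0.4438 -0.3597] [ 1.4019  2.7374  1.0535 -3.6862]
wheel (array([ 0.5921, -0.2382]), array([ 0.6669, -0.1847, -0.5146, -0.588 ]))
wheel (array([ 0.5915, -0.2364]), array([0., 0.]))
wheel (array([ 0.5912, -0.241 ]), array([-0., -0.]))
```

View pics/m2.png

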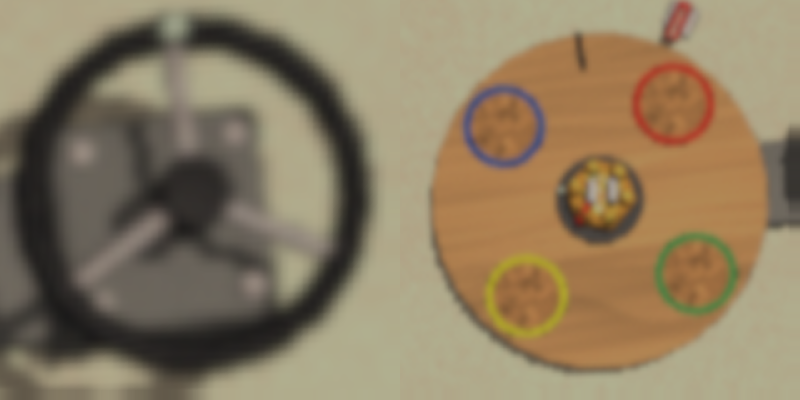

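The left panel of m2 shows the wheel's dot at (175,27), so its first spoke points about 6.5° anticlockwise of world +x. The right panel shows the mark at about +7.6° and the pointer at about −23.5°. Next I'll refine the pin.

```bash
python3 - <<'E'
from ang import *
t=avg("top",3); s=avg("side",3)
uv={}
for c,i,b in(("top",t,(410,240,432,268)),("side",s,(343,304,362,332))):
    f=i.astype(float); r,g,bl=f[...,0],f[...,1],f[...,2]
    sc=((r>1.85*g)|((r>190)&(bl<120))) if c=="side" else (r-bl>85)
    m=np.zeros(sc.shape,bool); m[b[1]:b[3],b[0]:b[2]]=sc[b[1]:b[3],b[0]:b[2]]
    k,lab,st,ce=cv2.connectedComponentsWithStats(m.astype(np.uint8)); j=1+np.argmax(st[1:,4]); print(c,st[j],ce[j]); uv[c]=ce[j]
    if c=="top": print((r-bl)[246:262,416:430].astype(int))
th=np.radians(-32.6)
def hc(c,x,y,z0):
    P=[proj(c,[x+a*np.cos(th)-b*np.sin(th),y+a*np.sin(th)+b*np.cos(th),z]) for a in(-.009,.009) for b in(-.004,.004) for z in(z0,.054)]
    M=cv2.moments(cv2.convexHull(np.array(P,np.float32))); return np.array([M["m10"],M["m01"]])/M["m00"]
for z0,k in((.012,uv),(.02,uv),(.015,{"side":uv["side"]}),(.053,{"top":uv["top"]}),(.03,{"top":uv["top"]})):
    q=least_squares(lambda v:np.concatenate([hc(c,*v,z0)-k[c] for c in k]),[.45,-.35],diff_step=1e-3); print("tab",z0,list(k),q.x,q.fun)
E
```

```text
top [420 248   8  10  38] [423.4737 252.9211]
[[ 69  74  82  83  79  66  53  52  62  67  60  50  42  36]
 [ 66  77  82  80  68  47  34  37  56  77  79  68  54  42]
 [ 70  80  80  74  54  33  29  35  56  81  87  81  69  57]
 [ 75  81  78  66  42  29  32  45  67  86  88  87  81  71]
 [ 78  80  75  60  39  33  46  73  93  93  88  85  82  73]
 [ 79  76  68  54  43  48  75 108 117 105  90  83  76  64]
 [ 78  69  61  57  58  77 109 129 127 107  88  80  69  54]
 [ 74  63  58  64  78 105 128 134 121  99  84  75  61  47]
 [ 68  59  58  67  89 118 133 130 110  90  79  69  53  41]
 [ 59  56  60  70  90 115 127 118  98  84  73  59  45  37]
 [ 46  49  59  68  84 101 108 101  89  77  63  49  39  35]
 [ 31  38  53  67  77  85  89  88  81  68  54  42  36  35]
 [ 25  31  52  70  79  82  83  83  75  61  47  39  37  35]
 [ 26  34  59  77  83  83  82  77  66  53  43  38  38  36]
 [ 27  45  71  82  84  83  80  69  56  46  39  38  38  37]
 [ 34  63  81  85  85  83  74  60  48  40  38  38  38  38]]
side [349 309   8  14  87] [352.6552 316.1724]
tab 0.012 ['top', 'side'] [ 0.4515 -0.3567] [-1.1102  0.5523  0.9033  0.5317]
tab 0.02 ['top', 'side'] [ 0.4502 -0.3574] [-0.459   0.8819  0.7909 -0.3548]
tab 0.015 ['side'] [ 0.4499 -0.3552] [-0.  0.]
tab 0.053 ['top'] [ 0.4511 -0.3537] [0. 0.]
tab 0.03 ['top'] [ 0.4523 -0.3572] [-0.  0.]
```

>>> carry_out([
  [2.2,-4.3,0,0,0,-1.3],
  [2.2,-4.3,0,0,0,-1.3],
  [2.2,-4.3,0,0,0,-1.3],
  [2.2,-4.3,0,0,0,-1.3],
  [2.2,-4.3,0,0,0,-1.3],
  [2.2,-4.3,0,0,0,-1.3],
  [2.2,-4.3,0,0,0,-1.3],
  [2.2,-4.3,0,0,0,-1.3],
], grip=0)

```text
time: 6.1
eef_pos: [0.429, 0.2533, 0.2302]
tool_rot: [0.9, 3.009, 0.001]
ft_force: [1.4, -0.2, -0.5]
opening: 0.0853
grip_force: 0.0
```

>>> carry_out([
  [2.2,-4.3,0,0,0,-1.3],
  [2.2,-4.3,0,0,0,-1.3],
  [2.2,-4.3,0,0,0,-1.3],
  [2.2,-4.3,0,0,0,-1.3],
  [2.2,-4.3,0,0,0,-1.3],
  [2.2,-4.3,0,0,0,-1.3],
  [0,0,-3,0,0,0],
  [0,0,-3,0,0,0],
])

```text
time: 6.9
eef_pos: [0.5618, -0.0048, 0.1703]
tool_rot: [1.105, 2.938, 0.001]
ft_force: [-0.2, 1.0, -1.0]
opening: 0.0855
grip_force: 0.0
```

>>> carry_out([
  [0,0,-4,0,0,0],
  [0,0,-3,0,0,0],
  [0,0,-1.8,0,0,0],
  [0,0,0,0,0,0],
])

```text
time: 7.3
eef_pos: [0.558, -0.0026, 0.0788]
tool_rot: [-1.099, -2.936, 0.002]
ft_force: [0.1, 0.8, -0.2]
opening: 0.0856
grip_force: 0.0
```

>>> carry_out([
  [0,0,0,0,0,0],
  [0,0,0,0,0,0],
  [0,0,0,0,0,0],
  [0,0,0,0,0,0],
  [0,0,0,0,0,0],
  [0,0,0,0,0,0],
], grip=1)

```text
time: 7.9
eef_pos: [0.5598, -0.0055, 0.085]
tool_rot: [-1.098, -2.942, 0.01]
ft_force: [-12.1, -8.4, 15.2]
opening: 0.0418
grip_force: 58.7
```

```bash
python3 - <<'E'
from h import *
o=readout.get_obs(); print({k:np.round(v,3) for k,v in o.items()})
from scipy.spatial.transform import Rotation as R
y=R.from_rotvec(o["tool_rot"]).as_matrix()[:,1]; print(np.degrees(np.arctan2(y[1],y[0])))
E
```

```text
{'time': np.float64(7.9), 'q': array([-0.209,  0.218,  1.879, -0.007,  1.047, -1.062]), 'joint_velocities': array([ 0.   ,  0.   ,  0.   ,  0.002, -0.001, -0.001]), 'joint_efforts': array([  4.718, -30.88 , -27.301,   2.654,  -2.819,   0.048]), 'eef_pos': array([ 0.56 , -0.005,  0.085]), 'tool_rot': array([-1.098, -2.942,  0.01 ]), 'ft_force': array([-12.103,  -8.36 ,  15.16 ]), 'torque': array([-1.703,  2.365,  0.066]), 'grip_force': np.float64(58.654), 'opening': np.float64(0.042)}
49.057373699144755
```

```bash
python3 - <<'E'
from h import *
a=shot("side",None); b=shot("top",None)
A=cv2.resize(a[180:260,250:350],None,fx=4,fy=4,interpolation=cv2.INTER_CUBIC);B=cv2.resize(b[170:250,250:350],None,fx=4,fy=4,interpolation=cv2.INTER_CUBIC)
cv2.imwrite("pics/g1.png",np.hstack([A,B])[:,:,::-1])
E
```

```text
(no output)
```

View pics/g1.png

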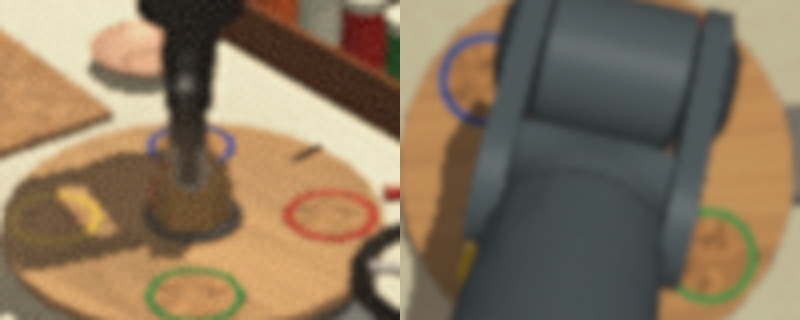

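```bash
python3 - <<'E'
from h import *
for r in(25,40):
  for z in(.051,.060,.068,.077,.091,.11):
    P=[.561-r/1e3*.66,-.005-r/1e3*.75,z]; p=proj("side",P); print(r,z,((p-[250,180])*4).round())
E
```

```text
25 0.051 [188. 228.]
25 0.06 [188. 218.]
25 0.068 [188. 208.]
25 0.077 [188. 197.]
25 0.091 [188. 180.]
25 0.11 [188. 157.]
40 0.051 [187. 240.]
40 0.06 [187. 229.]
40 0.068 [187. 219.]
40 0.077 [187. 209.]
40 0.091 [187. 192.]
40 0.11 [187. 168.]
```

```bash
python3 - <<'E'
from ang import *
a=avg("side",4)
cv2.imwrite("pics/g2.png",cv2.resize(np.clip(a[205:245,275:320].astype(float)*1.8,0,255).astype(np.uint8),None,fx=12,fy=12,interpolation=cv2.INTER_CUBIC)[:,:,::-1])
E
```

```text
(no output)
```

View pics/g2.png

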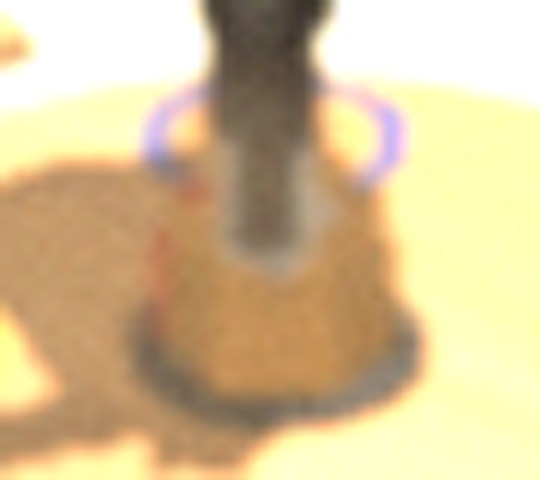

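The side view shows the near pad ending around the hex top, so the fingers are on the crown, with opening 42 mm and z pushed up. I'll open, go lower and recentre.

>>> carry_out([
  [0,0,0,0,0,0],
  [0,0,0,0,0,0],
  [0,-0.2,0,0,0,0],
  [0,0,0,0,0,0],
  [0,0,-0.4,0,0,0],
  [0,0,-0.4,0,0,0],
  [0,0,0,0,0,0],
  [0,0,0,0,0,0],
], grip=0)

```text
time: 9.0
eef_pos: [0.5602, -0.0049, 0.0735]
tool_rot: [-1.101, -2.942, 0.0]
ft_force: [0.2, -0.6, -0.5]
opening: 0.0854
grip_force: 0.0
```

>>> carry_out([
  [0,0,0,0,0,0],
  [0,0,0,0,0,0],
  [0,0,0,0,0,0],
  [0,0,0,0,0,0],
  [0,0,0,0,0,0],
  [0,0,0,0,0,0],
  [0,0,0,0,0,0],
], grip=1)

```text
time: 9.7
eef_pos: [0.5598, -0.0059, 0.0746]
tool_rot: [-1.099, -2.941, 0.004]
ft_force: [-5.8, -4.1, 5.9]
opening: 0.0446
grip_force: 61.0
```

```bash
python3 - <<'E'
from ang import *
a=avg("side",4)
for v in range(214,240): print(v,[tuple(int(k) for k in a[v,u]) for u in(294,296,298,300)])
E
```

```text
214 [(64, 54, 42), (61, 51, 40), (57, 49, 38), (68, 52, 39)]
215 [(67, 55, 44), (64, 55, 42), (62, 54, 44), (67, 56, 42)]
216 [(68, 58, 45), (65, 54, 43), (64, 53, 42), (63, 53, 41)]
217 [(70, 60, 47), (68, 58, 47), (68, 57, 45), (65, 55, 42)]
218 [(69, 59, 47), (67, 56, 43), (67, 58, 45), (69, 58, 45)]
219 [(73, 62, 49), (72, 60, 50), (69, 57, 45), (77, 64, 49)]
220 [(77, 63, 50), (68, 58, 44), (69, 57, 45), (88, 74, 58)]
221 [(89, 76, 61), (71, 60, 45), (71, 59, 46), (98, 87, 72)]
222 [(91, 80, 66), (71, 59, 48), (74, 63, 50), (102, 92, 78)]
223 [(95, 84, 70), (69, 57, 44), (71, 61, 47), (102, 89, 74)]
224 [(92, 82, 66), (67, 58, 43), (70, 59, 47), (99, 86, 69)]
225 [(95, 82, 69), (67, 56, 45), (72, 62, 49), (101, 87, 70)]
226 [(92, 81, 67), (65, 56, 44), (69, 60, 48), (102, 88, 71)]
227 [(93, 81, 68), (65, 54, 44), (69, 59, 47), (100, 87, 72)]
228 [(93, 80, 66), (71, 59, 48), (72, 63, 50), (100, 85, 68)]
229 [(99, 82, 64), (84, 73, 56), (86, 74, 58), (104, 87, 67)]
230 [(106, 83, 59), (103, 81, 59), (104, 83, 60), (104, 82, 56)]
231 [(108, 82, 50), (110, 83, 53), (111, 83, 54), (108, 80, 50)]
232 [(111, 82, 48), (111, 80, 49), (108, 80, 49), (111, 82, 49)]
233 [(109, 80, 47), (110, 80, 49), (110, 81, 48), (108, 79, 46)]
234 [(110, 81, 50), (110, 82, 51), (110, 81, 49), (109, 80, 49)]
235 [(110, 81, 49), (108, 80, 49), (109, 80, 47), (108, 77, 45)]
236 [(111, 83, 50), (107, 79, 46), (106, 76, 44), (110, 82, 50)]
237 [(99, 75, 48), (98, 74, 49), (97, 72, 46), (96, 72, 46)]
238 [(75, 61, 44), (74, 61, 46), (73, 61, 47), (74, 62, 48)]
239 [(67, 57, 47), (62, 53, 41), (66, 55, 46), (77, 66, 54)]
```

>>> carry_out([
  [0,0,0,0,0,0],
  [0,0,0,0,0,0],
  [0,0,0,0,0,0],
  [0,0,0,0,0,0],
  [0,0,-0.4,0,0,0],
  [0,0,-0.4,0,0,0],
  [0,0,0,0,0,0],
  [0,0,0,0,0,0],
], grip=0)

```text
time: 10.7
eef_pos: [0.5602, -0.0049, 0.0656]
tool_rot: [-1.101, -2.942, 0.0]
ft_force: [-0.3, 0.4, -0.1]
opening: 0.0855
grip_force: 0.0
```

>>> carry_out([
  [0,0,0,0,0,0],
  [0,0,0,0,0,0],
  [0,0,0,0,0,0],
  [0,0,0,0,0,0],
  [0,0,0,0,0,0],
  [0,0,0,0,0,0],
  [0,0,0,0,0,0],
], grip=1)

```text
time: 11.4
eef_pos: [0.5598, -0.0059, 0.0666]
tool_rot: [-1.099, -2.941, 0.004]
ft_force: [-5.4, -2.5, 7.4]
opening: 0.048
grip_force: 61.8
```

```bash
python3 - <<'E'
from ang import *
a=avg("side",4)
for v in range(222,240): print(v,[tuple(int(k) for k in a[v,u]) for u in(294,296,298,300)])
E
```

```text
222 [(73, 62, 50), (68, 56, 44), (70, 59, 47), (81, 70, 58)]
223 [(79, 67, 54), (67, 57, 44), (70, 59, 47), (93, 83, 67)]
224 [(84, 74, 59), (65, 55, 43), (69, 59, 48), (98, 86, 68)]
225 [(86, 76, 61), (67, 55, 44), (71, 61, 48), (101, 88, 70)]
226 [(85, 74, 60), (65, 56, 45), (70, 61, 48), (101, 87, 71)]
227 [(92, 81, 67), (64, 54, 40), (68, 59, 48), (100, 87, 69)]
228 [(92, 81, 66), (63, 53, 41), (70, 59, 46), (100, 86, 69)]
229 [(91, 81, 67), (63, 52, 42), (67, 58, 46), (101, 88, 71)]
230 [(93, 83, 68), (65, 54, 44), (66, 58, 47), (98, 85, 70)]
231 [(95, 82, 66), (77, 69, 55), (78, 67, 57), (103, 87, 69)]
232 [(106, 87, 65), (99, 83, 65), (97, 84, 66), (105, 87, 65)]
233 [(109, 83, 55), (110, 84, 58), (108, 84, 58), (110, 84, 55)]
234 [(112, 84, 50), (108, 80, 48), (108, 82, 48), (111, 81, 49)]
235 [(112, 82, 51), (110, 80, 47), (109, 81, 48), (110, 80, 46)]
236 [(109, 82, 49), (109, 81, 49), (110, 80, 49), (111, 82, 50)]
237 [(99, 72, 47), (95, 72, 46), (99, 75, 48), (98, 75, 48)]
238 [(76, 61, 47), (74, 60, 46), (75, 61, 45), (71, 58, 43)]
239 [(67, 57, 46), (65, 55, 47), (66, 58, 47), (71, 58, 47)]
```

>>> carry_out([
  [0,0,0,0,0,0],
  [0,0,0,0,0,0],
  [0,0,0,0,0,0],
  [0,0,0,0,0,0],
  [0,0,-0.4,0,0,0],
  [0,0,-0.3,0,0,0],
  [0,0,0,0,0,0],
  [0,0,0,0,0,0],
], grip=0)

```text
time: 12.4
eef_pos: [0.5602, -0.0049, 0.0586]
tool_rot: [-1.101, -2.942, 0.0]
ft_force: [-0.4, 0.2, -0.1]
opening: 0.0855
grip_force: 0.0
```

>>> carry_out([
  [0,0,0,0,0,0],
  [0,0,0,0,0,0],
  [0,0,0,0,0,0],
  [0,0,0,0,0,0],
  [0,0,0,0,0,0],
  [0,0,0,0,0,0],
  [0,0,0,0,0,0],
], grip=1)

```text
time: 13.1
eef_pos: [0.5597, -0.0059, 0.0595]
tool_rot: [-1.099, -2.941, 0.004]
ft_force: [-5.3, -3.9, 6.7]
opening: 0.0487
grip_force: 64.1
```

>>> carry_out([
  [0,-0.1,0,0,0,-4],
  [0,0,0,0,0,-8],
  [0,0,0,0,0,-8],
  [0,0,0,0,0,-8],
  [0,0,0,0,0,-8],
  [0,0,0,0,0,-8],
  [0,0,0,0,0,-8],
  [0,0,0,0,0,0],
])

```text
time: 13.9
eef_pos: [0.5607, -0.0055, 0.0595]
tool_rot: [-2.28, -2.161, -0.001]
ft_force: [-0.2, 4.1, 3.6]
opening: 0.0484
grip_force: 63.8
```

```bash
cat >> h.py <<'E'
def st():
    from scipy.spatial.transform import Rotation as R
    o=readout.get_obs(); y=R.from_rotvec(o["tool_rot"]).as_matrix()[:,1]
    print("t",round(float(o["time"]),2),"yaw",np.degrees(np.arctan2(y[1],y[0])).round(2),"pos",o["eef_pos"].round(4),"F",o["ft_force"].round(1),"M",o["torque"].round(2),"q",o["q"].round(3),"open",o["opening"].round(4),"g",round(float(o["grip_force"]),1))
E
python3 -c "
from h import *
st()"
```

```text
Traceback (most recent call last):
  File "h.py", line 56, in st
    print("t",round(float(o["time"]),2),"yaw",np.degrees(np.arctan2(y[1],y[0])).round(2),"pos",o["eef_pos"].round(4),"F",o["ft_force"].round(1),"M",o["torque"].round(2),"q",o["q"].round(3),"open",o["opening"].round(4),"g",round(float(o["grip_force"]),1))
                                                                                                                                                                                                    ^^^^^^^^^^^^^^^^^^
AttributeError: 'float' object has no attribute 'round'
```

>>> carry_out([
  [0,0,0,0,0,-8],
  [0,0,0,0,0,-8],
  [0,0,0,0,0,-8],
  [0,0,0,0,0,-8],
  [0,0,0,0,0,-8],
  [0,0,0,0,0,-8],
  [0,0,0,0,0,-7],
  [0,0,0,0,0,0],
])

```text
time: 14.7
eef_pos: [0.5617, -0.006, 0.0596]
tool_rot: [3.019, 0.867, 0.005]
ft_force: [3.6, 0.8, 0.4]
opening: 0.0485
grip_force: 63.4
```

```bash
sed -i 's/o\["opening"\].round(4)/round(float(o["opening"]),4)/' h.py; python3 -c "
from h import *
st()"
```

```text
t 14.7 yaw -57.95 pos [ 0.5617 -0.006   0.0596] F [3.6 0.8 0.4] M [ 0.42 -0.38 -0.27] q [-2.130e-01  2.590e-01  1.885e+00  1.000e-03  9.950e-01  7.980e-01] open 0.0485 g 63.4
```

>>> carry_out([
  [0,0,0,0,0,0],
  [0,0,0,0,0,0],
  [0,0,0,0,0,0],
  [0,0,0,0,0,0],
  [0,0,3,0,0,0],
  [0,0,5,0,0,0],
  [0,0,5,0,0,0],
  [0,-3,0,0,0,0],
], grip=0)

```text
time: 15.5
eef_pos: [0.5648, -0.0353, 0.1976]
tool_rot: [3.011, 0.87, 0.02]
ft_force: [1.3, -1.2, 0.7]
opening: 0.0853
grip_force: 0.0
```

>>> carry_out([
  [-2,-4.5,0,0,0,4],
  [-2,-4.5,0,0,0,4],
  [-2,-4.5,0,0,0,4],
  [-2,-4.5,0,0,0,4],
  [-2,-4.5,0,0,0,4],
  [-1,-4.5,0,0,0,4],
  [0,-4.5,0,0,0,1],
  [0,0,0,0,0,0],
])

```text
time: 16.3
eef_pos: [0.4494, -0.3558, 0.1892]
tool_rot: [2.763, 1.491, -0.001]
ft_force: [-1.1, 1.4, 0.0]
opening: 0.0853
grip_force: 0.0
```

```bash
python3 - <<'E'
from ang import *
st()
t=avg("top",8); [spindle(t,k) for k in(100,115,130)]
T=[plan("top",t,.5607,-.0048,z,.045,400) for z in(.091,.051)]
cv2.imwrite("pics/n1.png",np.hstack(T)[:,:,::-1])
E
```

```text
t 16.3 yaw -33.3 pos [ 0.4494 -0.3558  0.1892] F [-1.1  1.4  0. ] M [-0.    0.    0.03] q [-0.867  0.106  1.793 -0.001  1.241 -0.285] open 0.0853 g 0.0
bar 53321 -0.0009532834167149279 -3.4452516016509885e-05 -61.3473272314881 [0.0062 0.0071]
bar 37449 -0.0005868699894680502 0.00018718991663248442 -70.88822363783879 [0.0057 0.0073]
bar 9528 6.836991723641559e-05 -0.008227558821486968 2.209412044433848 [0.0019 0.0042]
bar 11809 -0.002028150229923187 0.0069521037754009035 5.281705271398172 [0.002  0.0048]
normal->slot angle 7.863586507198647 mid [-0.001  -0.0006]
```

View pics/n1.png

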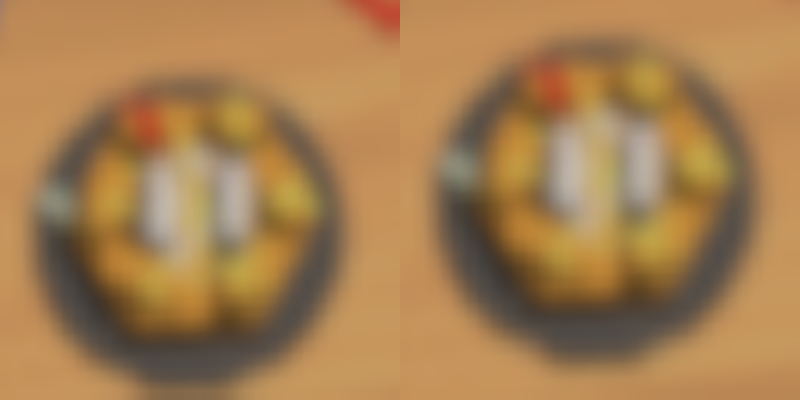

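The stripe at (148,125) has passed the white line at (60,200), and the crown slot lies roughly along the spindle slot. I'll fit the spindle slot angle properly in the blue channel.

```bash
python3 - <<'E'
from ang import *
t=avg("top",8)
N=160; X,Y=px(N,.02); p=plan("top",t,.5607,-.0048,.091,.02,N).astype(float)[...,2]
def model(v):
    cx,cy,ph,a,b,s=v; x=X-cx;y=Y-cy; u=x*np.cos(ph)+y*np.sin(ph); w=-x*np.sin(ph)+y*np.cos(ph)
    sg=lambda d:1/(1+np.exp(-d/.0002))
    return a+b*cv2.GaussianBlur(sg(.014-np.hypot(x,y))*sg(np.abs(w)-.005),(0,0),abs(s))
for R in(.013,.016,.019):
    M=np.hypot(X,Y)<R
    for ph0 in(-.1,0,.15):
        q=least_squares(lambda v:(model(v)-p)[M],[0,0,ph0,60,120,8],x_scale=[.001,.001,.1,50,50,5],diff_step=1e-4); print(R,q.x[:2]*1e3,np.degrees(q.x[2]).round(2),q.x[3:].round(1),np.sqrt(2*q.cost/M.sum()).round(2))
E
```

```text
0.013 [-0.6469 -0.0757] 8.12 [ 77.2 128.9  18.4] 11.52
0.013 [-0.6469 -0.0757] 8.12 [ 77.2 128.9  18.4] 11.52
0.013 [-0.6469 -0.0757] 8.12 [ 77.2 128.9  18.4] 11.52
0.016 [-0.9279  0.2837] 11.56 [ 46.9 202.1  21.6] 17.31
0.016 [-0.9279  0.2837] 11.56 [ 46.9 202.1  21.6] 17.31
0.016 [-0.9279  0.2837] 11.56 [ 46.9 202.1  21.6] 17.31
0.019 [-1.0456  0.1258] 12.77 [ 42.8 196.7  19.6] 17.8
0.019 [-1.0456  0.1258] 12.77 [ 42.8 196.7  19.6] 17.8
0.019 [-1.0456  0.1258] 12.77 [ 42.8 196.7  19.6] 17.8
```

```bash
cat > sp.py <<'E'
from ang import *
def spfit(cam,im,c=(.5607,-.0048),verbose=1):
    N=160; X,Y=px(N,.02); f=plan(cam,im,*c,.091,.02,N).astype(float); out=[]
    for nm,p in(("b-.35r",f[...,2]-.35*f[...,0]),("b",f[...,2])):
        def model(v):
            cx,cy,ph,a,b,e,s=v; x=X-cx;y=Y-cy; w=-x*np.sin(ph)+y*np.cos(ph)
            sg=lambda d:1/(1+np.exp(-d/.0003)); C=sg(.014-np.hypot(x,y)); S=sg(np.abs(w)-.005)
            return cv2.GaussianBlur(a*(1-C)+C*(b*S+e*(1-S)),(0,0),abs(s))
        for R in(.013,.015,.018):
            M=np.hypot(X,Y)<R
            q=min((least_squares(lambda v:(model(v)-p)[M],[0,0,h,60,170,80,14],x_scale=[.001,.001,.1,50,50,50,5],diff_step=1e-4) for h in(-.2,.2)),key=lambda q:q.cost)
            print(cam,nm,R,(q.x[:2]*1e3).round(2),"ang",np.degrees(q.x[2]).round(2),q.x[3:].round(1),np.sqrt(2*q.cost/M.sum()).round(2))
if __name__=="__main__":
    spfit("top",avg("top",4)); spfit("side",avg("side",4))
    im=cv2.cvtColor(cv2.imread("pics/top0.png"),cv2.COLOR_BGR2RGB); spfit("top",cv2.resize(im,(560,420),interpolation=cv2.INTER_AREA))
E
python3 sp.py
```

```text
top b-.35r 0.013 [-0.48  0.53] ang 7.92 [-27.2 104.   45.2   9.8] 6.0
top b-.35r 0.015 [-0.71  0.52] ang 9.1 [-14.2 104.   44.5  10.3] 6.52
top b-.35r 0.018 [-0.95  0.51] ang 9.79 [ -8.7 102.7  44.5  10.4] 6.53
top b 0.013 [-0.38  0.23] ang 8.71 [ 13.9 168.1 109.    9.9] 7.86
top b 0.015 [-0.65  0.3 ] ang 10.21 [ 35.3 167.8 108.5  10.6] 8.73
top b 0.018 [-1.   0.3] ang 11.36 [ 47.2 164.5 108.6  10.8] 9.2
side b-.35r 0.013 [-1.79 -2.62] ang -7.83 [-12.3 216.6  -1.7  24.4] 9.56
side b-.35r 0.015 [-1.66 -2.48] ang -8.56 [-11.2 210.3   3.5  24.4] 10.1
side b-.35r 0.018 [-1.72 -2.26] ang -10.39 [ -6.3 199.9   8.9  24.3] 10.16
side b 0.013 [-1.51 -2.43] ang -8.24 [ 32.6 348.1   1.2  25.3] 11.96
side b 0.015 [-1.35 -2.03] ang -9.74 [ 36.2 335.2  11.   25.4] 12.64
side b 0.018 [-1.35 -1.67] ang -11.7 [ 46.9 314.1  21.5  25.5] 12.98
top b-.35r 0.013 [-0.79 -0.06] ang 2.45 [-25.9 102.8  24.   11.7] 4.88
top b-.35r 0.015 [-1.02 -0.02] ang 3.68 [-14.9  99.5  25.   11.6] 6.36
top b-.35r 0.018 [-1.26 -0.02] ang 5.18 [-7.6 94.  26.9 11. ] 7.43
top b 0.013 [-0.7  -0.36] ang 3.66 [ 23.8 163.1  79.3  12.4] 6.31
top b 0.015 [-0.93 -0.22] ang 5.44 [ 33.4 157.1  81.9  12.1] 8.0
top b 0.018 [-1.23 -0.19] ang 7.55 [ 44.2 149.3  84.3  11.4] 9.24
```

>>> carry_out([
  [0.1,0.1,0,0,0,8],
  [0,0,0,0,0,8],
  [0,0,0,0,0,8],
  [0,0,0,0,0,8],
  [0,0,-2,0,0,8],
  [0,0,-2,0,0,8],
  [0,0,-2,0,0,8],
  [0,0,-2,0,0,8],
])

```text
time: 18.3
eef_pos: [0.4514, -0.35, 0.1082]
tool_rot: [1.54, 2.738, -0.0]
ft_force: [0.2, -0.5, -0.5]
opening: 0.0852
grip_force: 0.0
```

>>> carry_out([
  [0,0,-2,0,0,8],
  [0,0,-1,0,0,8],
  [0,0,-1,0,0,8],
  [0,0,-1,0,0,2.7],
  [0,0,0,0,0,0],
  [0,0,0,0,0,0],
], grip=0.5)

```text
time: 18.9
eef_pos: [0.4514, -0.35, 0.059]
tool_rot: [-0.877, -3.017, -0.0]
ft_force: [-0.3, -0.1, 0.7]
opening: 0.0426
grip_force: 0.0
```

```bash
python3 - <<'E'
from ang import *
st()
shot("side","p1.png",(320,270,390,340),8)
o=readout.get_obs()["eef_pos"]
print([((proj("side",[o[0],o[1],z])-[320,270])*8).round() for z in(.01,.03,.054,o[2]-.025,o[2])])
E
```

```text
t 18.9 yaw 57.59 pos [ 0.4514 -0.35    0.059 ] F [-0.3 -0.1  0.7] M [-0.   -0.04  0.01] q [-0.858  0.281  1.858 -0.     1.002 -1.863] open 0.0426 g 0.0
[array([250., 421.]), array([253., 370.]), array([258., 308.]), array([254., 359.]), array([259., 294.])]
```

View pics/p1.png

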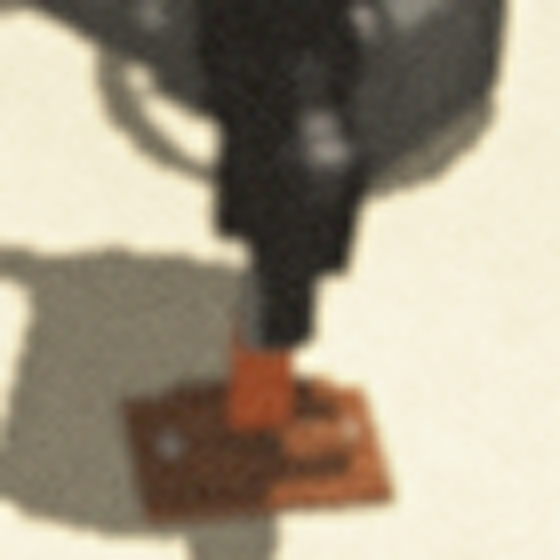

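The finger tips stand about 2 mm below the TCP at this opening (row 345), the tab is just below them, and the tool is 5 mm off in y. I'll correct that, lower and grip.

>>> carry_out([
  [-0.1,-0.45,0,0,0,0],
  [0,0,-0.8,0,0,0],
  [0,0,-0.7,0,0,0],
  [0,0,0,0,0,0],
])

```text
time: 19.35
eef_pos: [0.4496, -0.3536, 0.0423]
tool_rot: [-0.875, -3.015, -0.002]
ft_force: [0.4, 0.4, -0.7]
opening: 0.0429
grip_force: 0.0
```

>>> carry_out([
  [0,0,0,0,0,0],
  [0,0,0,0,0,0],
  [0,0,0,0,0,0],
  [0,0,0,0,0,0],
  [0,0,0,0,0,0],
  [0,0,0,0,0,0],
], grip=1)

```text
time: 19.95
eef_pos: [0.4506, -0.3547, 0.0442]
tool_rot: [0.875, 3.017, -0.001]
ft_force: [-0.6, -0.2, 1.6]
opening: 0.0058
grip_force: 61.3
```

```bash
python3 - <<'E'
from ang import *
st()
a=shot("side",None)
for v in range(300,336): print(v,[tuple(int(k) for k in a[v,u]) for u in(348,350,352,354,356)])
E
```

```text
t 19.95 yaw 57.65 pos [ 0.4506 -0.3547  0.0442] F [-0.6 -0.2  1.6] M [-0.02  0.01  0.02] q [-0.864  0.31   1.855 -0.     0.975 -1.871] open 0.0058 g 61.3
300 [(216, 203, 170), (65, 58, 50), (43, 40, 36), (39, 37, 33), (46, 42, 37)]
301 [(206, 196, 164), (58, 52, 46), (41, 41, 35), (39, 37, 30), (45, 43, 36)]
302 [(187, 176, 149), (48, 49, 39), (39, 34, 26), (41, 39, 32), (38, 38, 31)]
303 [(152, 142, 119), (51, 44, 38), (45, 40, 37), (45, 41, 34), (45, 39, 34)]
304 [(104, 97, 82), (60, 57, 52), (43, 38, 35), (44, 42, 35), (41, 37, 33)]
305 [(95, 90, 75), (76, 71, 64), (46, 45, 38), (41, 33, 31), (42, 39, 31)]
306 [(91, 86, 72), (83, 79, 71), (53, 48, 44), (41, 37, 30), (40, 35, 32)]
307 [(88, 82, 71), (84, 74, 68), (59, 58, 50), (39, 35, 32), (47, 44, 33)]
308 [(93, 86, 73), (89, 83, 76), (59, 55, 51), (47, 42, 37), (48, 44, 40)]
309 [(93, 89, 75), (87, 86, 76), (49, 46, 40), (45, 45, 37), (43, 36, 33)]
310 [(99, 91, 75), (82, 80, 69), (57, 55, 50), (40, 36, 28), (42, 37, 34)]
311 [(104, 101, 87), (90, 86, 77), (53, 53, 47), (41, 38, 35), (43, 40, 34)]
312 [(116, 105, 88), (95, 92, 8
[... 1149 characters left out ...]
27 [(91, 61, 42), (87, 57, 39), (82, 55, 41), (82, 56, 36), (100, 68, 45)]
328 [(89, 59, 41), (90, 60, 44), (87, 57, 41), (88, 59, 42), (90, 60, 45)]
329 [(92, 63, 46), (85, 56, 38), (80, 54, 36), (83, 56, 38), (102, 67, 44)]
330 [(90, 62, 45), (84, 57, 41), (83, 57, 43), (82, 57, 40), (132, 83, 57)]
331 [(81, 55, 36), (82, 56, 40), (79, 53, 35), (87, 60, 43), (140, 85, 56)]
332 [(85, 55, 40), (88, 59, 41), (89, 61, 39), (87, 55, 37), (138, 89, 60)]
333 [(94, 66, 46), (97, 66, 48), (101, 69, 51), (102, 74, 52), (149, 119, 92)]
334 [(106, 84, 63), (105, 84, 65), (115, 94, 77), (117, 97, 76), (195, 181, 145)]
335 [(124, 110, 91), (120, 111, 88), (126, 114, 95), (131, 120, 98), (236, 224, 189)]
```

>>> carry_out([
  [0,0,2,0,0,0],
  [0,0,3,0,0,0],
  [0,0,4,0,0,0],
  [0,0,3,0,0,0],
  [0,0,0,0,0,0],
])

```text
time: 20.5
eef_pos: [0.4524, -0.3568, 0.1692]
tool_rot: [0.873, 3.01, -0.008]
ft_force: [0.3, -1.9, -0.4]
opening: 0.0056
grip_force: 61.1
```

>>> carry_out([
  [1.37,4.37,0,0,0,4.5],
  [1.37,4.37,0,0,0,4.5],
  [1.37,4.37,0,0,0,4.5],
  [1.37,4.37,0,0,0,4.5],
  [1.37,4.37,0,0,0,4.5],
  [1.37,4.37,0,0,0,4.5],
  [1.37,4.37,0,0,0,4.5],
  [1.37,4.37,0,0,0,4.5],
])

```text
time: 21.3
eef_pos: [0.5595, -0.0028, 0.1626]
tool_rot: [0.105, -3.138, -0.001]
ft_force: [0.5, -0.9, -0.1]
opening: 0.0057
grip_force: 61.1
```

>>> carry_out([
  [0,0,0,0,0,0],
  [0,0,0,0,0,0],
  [0,0,0,0,0,0],
  [0,0,0,0,0,0],
])

```text
time: 21.7
eef_pos: [0.5596, -0.006, 0.1634]
tool_rot: [0.097, -3.139, -0.0]
ft_force: [-0.3, 0.6, -0.9]
opening: 0.0057
grip_force: 61.1
```

```bash
python3 - <<'E'
from ang import *
st()
a=avg("side",2); b=avg("top",2)
A=cv2.resize(a[190:240,270:325],(440,400),interpolation=cv2.INTER_CUBIC);B=cv2.resize(b[160:225,270:325],None,fx=6,fy=6,interpolation=cv2.INTER_CUBIC)[:400]
B=cv2.resize(B,(int(B.shape[1]*400/B.shape[0]),400))
cv2.imwrite("pics/i1.png",np.hstack([A,B])[:,:,::-1])
o=readout.get_obs()["eef_pos"]; th=np.radians(3.3)
for s in(-.029,.029): print(((proj("side",[o[0]+s*np.cos(th),o[1]+s*np.sin(th),o[2]-.0352])-[270,190])*8).round())
for s in(-.023,.023): print(((proj("side",[.5605+s*np.cos(th),-.0055+s*np.sin(th),.091])-[270,190])*8).round())
E
```

```text
t 21.7 yaw 93.53 pos [ 0.5596 -0.006   0.1634] F [-0.3  0.6 -0.9] M [0.04 0.01 0.02] q [-0.213  0.106  1.844 -0.     1.193 -1.846] open 0.0057 g 61.1
[155. 182.]
[279. 127.]
[170. 268.]
[267. 223.]
```

View pics/i1.png

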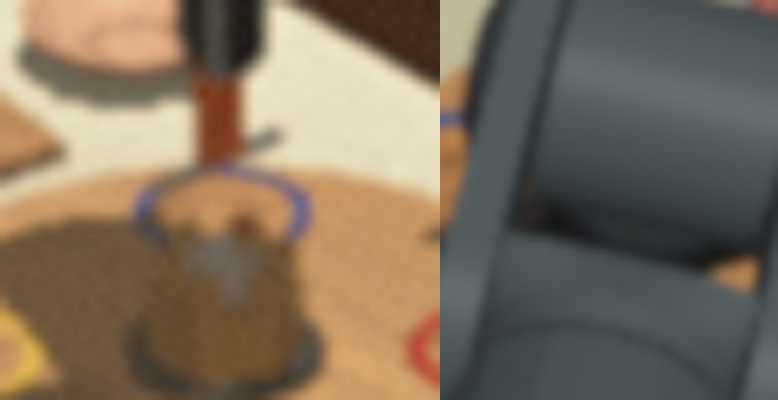

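>>> carry_out([
  [0.1,0,-1,0,0,0],
  [0,0,-1,0,0,0],
  [0,0,-1,0,0,0],
  [0,0,0,0,0,0],
  [0,0,-0.4,0,0,0],
  [0,0,-0.3,0,0,0],
  [0,0,0,0,0,0],
  [0,0,0,0,0,0],
])

```text
time: 22.7
eef_pos: [0.5612, -0.0049, 0.1271]
tool_rot: [-0.1, 3.14, -0.0]
ft_force: [-0.2, 0.4, -0.4]
opening: 0.0054
grip_force: 61.1
```

```bash
python3 -c "
from h import *
st()"
```

```text
t 22.7 yaw 93.65 pos [ 0.5612 -0.0049  0.1271] F [-0.2  0.4 -0.4] M [0.03 0.03 0.01] q [-0.211  0.156  1.861  0.     1.124 -1.845] open 0.0054 g 61.1
```

>>> carry_out([
  [0,0,-0.3,0,0,0],
  [0,0,-0.3,0,0,0],
  [0,0,-0.2,0,0,0],
  [0,0,0,0,0,0],
  [0,0,0,0,0,0],
])

```text
time: 23.2
eef_pos: [0.5613, -0.0053, 0.1189]
tool_rot: [-0.1, 3.139, -0.001]
ft_force: [1.0, -2.8, -0.2]
opening: 0.0058
grip_force: 61.1
```

```bash
python3 -c "
from h import *
st()"
```

```text
t 23.2 yaw 93.65 pos [ 0.5613 -0.0053  0.1189] F [ 1.  -2.8 -0.2] M [-0.5  -0.25 -0.06] q [-2.110e-01  1.680e-01  1.865e+00 -1.000e-03  1.108e+00 -1.845e+00] open 0.0058 g 61.1
```

>>> carry_out([
  [0,-0.08,0,0,0,0],
  [0,0,0,0,0,0],
  [0,0,-0.2,0,0,0],
  [0,0,-0.2,0,0,0],
  [0,0,0,0,0,0],
])

```text
time: 23.7
eef_pos: [0.561, -0.0057, 0.1152]
tool_rot: [0.1, -3.14, 0.0]
ft_force: [-1.4, -2.2, 3.5]
opening: 0.0057
grip_force: 61.6
```

```bash
python3 -c "
from h import *
st()"
```

```text
t 23.7 yaw 93.66 pos [ 0.561  -0.0057  0.1152] F [-1.4 -2.2  3.5] M [-0.29  0.25  0.01] q [-0.212  0.173  1.867 -0.     1.102 -1.847] open 0.0057 g 61.6
```

>>> carry_out([
  [0,0,0,0,0,0],
  [0,0,0,0,0,0],
  [0,0,0,0,0,0],
  [0,0,0,0,0,0],
  [0,0,2,0,0,0],
  [0,0,4,0,0,0],
  [0,0,2,0,0,0],
], grip=0)

```text
time: 24.4
eef_pos: [0.5622, -0.0058, 0.1979]
tool_rot: [-0.1, 3.136, -0.001]
ft_force: [0.4, -0.3, 0.3]
opening: 0.0853
grip_force: 0.0
```

>>> carry_out([
  [1,-3.8,0,0,0,0.5],
  [1,-3.8,0,0,0,0.5],
  [1,-3.8,0,0,0,0.5],
  [1,-3.8,0,0,0,0.5],
  [1,-3.8,0,0,0,0.5],
  [1.4,-3.8,0,0,0,0.5],
  [0,0,0,0,0,0],
  [0,0,0,0,0,0],
], grip=0.74)

```text
time: 25.2
eef_pos: [0.6249, -0.2343, 0.1943]
tool_rot: [0.18, -3.136, -0.001]
ft_force: [-0.6, 0.0, -0.8]
opening: 0.0221
grip_force: 0.0
```

```bash
python3 - <<'E'
from ang import *
st()
t=avg("top",4)
T=plan("top",t,.5607,-.0048,.091,.045,400); T2=plan("top",t,.5607,-.0048,.125,.045,400)
S=cv2.resize(avg("side",3)[195:245,272:322],(400,400),interpolation=cv2.INTER_CUBIC)
cv2.imwrite("pics/n2.png",np.hstack([T,S])[:,:,::-1])
E
```

```text
t 25.2 yaw 96.57 pos [ 0.6249 -0.2343  0.1943] F [-0.6  0.  -0.8] M [0.02 0.01 0.05] q [-0.528  0.316  1.538  0.     1.288 -2.214] open 0.0221 g 0.0
```

View pics/n2.png

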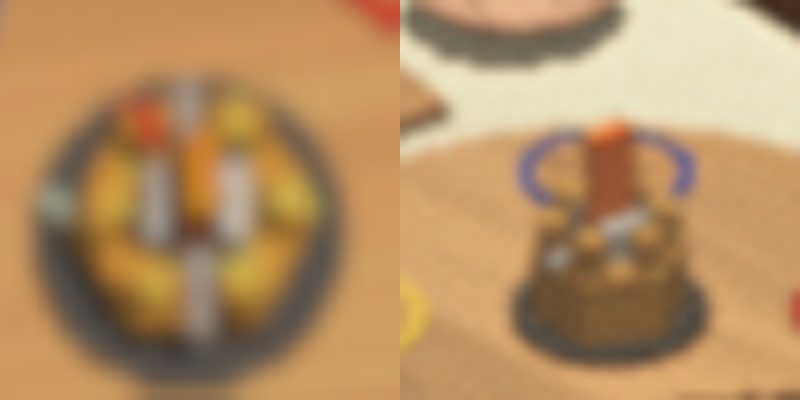

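The pin sits home in the crown slot, level through the spindle, with the tab upright and the stripe past the white line. Next is the wheel.

>>> carry_out([
  [0,0,-3,0,0,0],
  [0,0,-3,0,0,0],
  [0,0,-1.5,0,0,0],
  [0,0,-1.2,0,0,0],
  [0,0,0,0,0,0],
  [0,0,0,0,0,0],
])

```text
time: 26.15
eef_pos: [0.6256, -0.234, 0.109]
tool_rot: [-0.182, 3.135, -0.001]
ft_force: [0.4, 0.2, -0.1]
opening: 0.0225
grip_force: 0.0
```

>>> carry_out([
  [0,0,0,0,0,0],
  [0,0,0,0,0,0],
  [0,0,0,0,0,0],
  [0,0,0,0,0,0],
  [0,0,0,0,0,0],
], grip=1)

```text
time: 26.65
eef_pos: [0.6251, -0.2337, 0.1081]
tool_rot: [-0.182, 3.136, -0.0]
ft_force: [-0.3, 0.3, -1.0]
opening: -0.0002
grip_force: 0.0
```

```bash
python3 - <<'E'
from h import *
st()
C=np.array([.5918,-.238]); r=.033
a=[6.5-k*8.5 for k in range(23)]
d=np.array([[r*np.cos(np.radians(t)),r*np.sin(np.radians(t))] for t in a]); print((np.diff(d,axis=0)*100).round(2).tolist())
E
```

```text
t 26.65 yaw 96.65 pos [ 0.6251 -0.2337  0.1081] F [-0.3  0.3 -1. ] M [0.03 0.04 0.  ] q [-0.527  0.409  1.587  0.     1.145 -2.214] open -0.0002 g 0.0
[[0.02, -0.49], [-0.05, -0.49], [-0.12, -0.47], [-0.19, -0.45], [-0.26, -0.42], [-0.32, -0.37], [-0.37, -0.32], [-0.41, -0.26], [-0.45, -0.2], [-0.47, -0.13], [-0.49, -0.06], [-0.49, 0.01], [-0.48, 0.08], [-0.46, 0.15], [-0.44, 0.22], [-0.4, 0.28], [-0.35, 0.34], [-0.3, 0.39], [-0.24, 0.43], [-0.17, 0.46], [-0.1, 0.48], [-0.03, 0.49]]
```

>>> carry_out([
  [0,0,0,0,0,0],
  [0,0,0,0,0,0],
  [0,0,0,0,0,0],
  [0,0,-0.6,0,0,0],
  [0,0,-0.6,0,0,0],
  [0,0,0,0,0,0],
], grip=0.74)

```text
time: 27.25
eef_pos: [0.6241, -0.2332, 0.0942]
tool_rot: [0.182, -3.134, -0.002]
ft_force: [-0.5, -0.2, -0.3]
opening: 0.0225
grip_force: 0.0
```

>>> carry_out([
  [0,0,0,0,0,0],
  [0,0,0,0,0,0],
  [0,0,0,0,0,0],
  [0,0,0,0,0,0],
  [0,0,0,0,0,0],
], grip=1)

```text
time: 27.75
eef_pos: [0.6248, -0.2347, 0.0955]
tool_rot: [0.183, -3.136, 0.003]
ft_force: [1.0, -5.6, -4.7]
opening: 0.0053
grip_force: 58.3
```

```bash
python3 - <<'E'
from h import *
st()
a=shot("side",None); o=readout.get_obs()["eef_pos"]
print([(z,proj("side",[o[0],o[1],z]).round(1)) for z in(.07,.09,.101,.109,.12)])
shot("side","w1.png",(325,205,405,275),9)
E
```

```text
t 27.75 yaw 96.68 pos [ 0.6248 -0.2347  0.0955] F [ 1.  -5.6 -4.7] M [-0.87 -0.21  0.31] q [-5.280e-01  4.250e-01  1.592e+00 -2.000e-03  1.124e+00 -2.215e+00] open 0.0053 g 58.3
[(0.07, array([370.2, 254.6])), (0.09, array([370.7, 248.3])), (0.101, array([371. , 244.8])), (0.109, array([371.2, 242.3])), (0.12, array([371.5, 238.7]))]
```

View pics/w1.png

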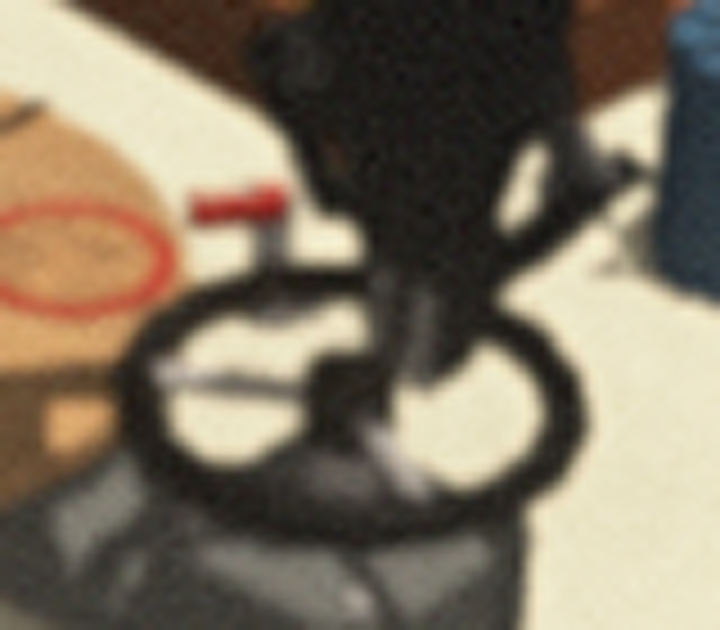

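>>> carry_out([
  [0.02,-0.49,0,0,0,-8.5],
  [-0.05,-0.49,0,0,0,-8.5],
  [-0.12,-0.47,0,0,0,-8.5],
  [-0.19,-0.45,0,0,0,-8.5],
  [0,0,0,0,0,0],
])

```text
time: 28.35
eef_pos: [0.6217, -0.2547, 0.0955]
tool_rot: [0.747, 3.049, -0.004]
ft_force: [2.9, -7.8, -5.7]
opening: 0.0054
grip_force: 58.4
```

>>> carry_out([
  [-0.26,-0.42,0,0,0,-8.5],
  [-0.32,-0.37,0,0,0,-8.5],
  [-0.37,-0.32,0,0,0,-8.5],
  [-0.41,-0.26,0,0,0,-8.5],
  [0,0,0,0,0,0],
])

```text
time: 28.85
eef_pos: [0.6079, -0.2692, 0.0955]
tool_rot: [1.605, 2.696, -0.005]
ft_force: [2.8, -11.4, -7.4]
opening: 0.0051
grip_force: 58.3
```

```bash
python3 - <<'E'
from r import *
st(); R=rings(("top",))
E
```

```text
t 28.85 yaw 28.45 pos [ 0.6079 -0.2692  0.0955] F [  2.8 -11.4  -7.4] M [-1.7  -0.41  0.01] q [-0.586  0.418  1.601 -0.003  1.119 -1.081] open 0.0051 g 58.3
top blue 228 [ 0.4508 -0.1021  0.0515]
top green 239 [ 0.4514 -0.1016  0.0518]
top red 146 [ 0.6267 -0.0794  0.0306]
top yellow 224 [ 0.4854 -0.0701  0.0311]
top axis [ 0.5416 -0.0305] [ 15.6394 -31.245   14.8857  -1.8124] ['blue', 'yellow', 'green', 'red'] [-141.7333 -144.8267 -141.7464  -29.8895]
```

>>> carry_out([
  [-0.45,-0.3,0,0,0,-8.5],
  [-0.47,-0.17,0,0,0,-8.5],
  [-0.49,-0.06,0,0,0,-8.5],
  [-0.49,0.01,0,0,0,-8.5],
  [-0.48,0.08,0,0,0,-8.5],
  [-0.46,0.15,0,0,0,-8.5],
  [0,0,0,0,0,0],
])

```text
time: 29.6
eef_pos: [0.5784, -0.2709, 0.0955]
tool_rot: [2.612, 1.744, -0.004]
ft_force: [-2.5, -8.6, -4.7]
opening: 0.0054
grip_force: 58.7
```

>>> carry_out([
  [-0.44,0.22,0,0,0,-8.5],
  [-0.4,0.28,0,0,0,-8.5],
  [-0.35,0.34,0,0,0,-8.5],
  [-0.3,0.39,0,0,0,-8.5],
  [-0.24,0.43,0,0,0,-8.5],
  [-0.17,0.46,0,0,0,-8.5],
  [0,0,0,0,0,0],
])

```text
time: 30.3
eef_pos: [0.5588, -0.2489, 0.0954]
tool_rot: [3.108, 0.45, -0.006]
ft_force: [-6.2, -5.3, -2.4]
opening: 0.0051
grip_force: 59.3
```

```bash
python3 - <<'E'
from ang import *
st(); t=avg("top",4); rim(t); 
for n,p in rings(("top",)).items(): d=p-AX; print(n,np.degrees(np.arctan2(d[1],d[0])).round(2),np.hypot(*d).round(4))
E
```

```text
t 30.3 yaw -73.53 pos [ 0.5588 -0.2489  0.0954] F [-6.2 -5.3 -2.4] M [-0.97  0.89 -0.19] q [-0.603  0.311  1.741 -0.004  1.092  0.682] open 0.0051 g 59.3
red 150 angle -23.56 r 0.1727
dark 23 angle -21.02 r 0.1171
dark 69 angle -94.79 r 0.1328
dark 1034 angle -104.84 r 0.1277
dark 586 angle -120.72 r 0.125
dark 124 angle -126.36 r 0.1305
dark 1727 angle -141.95 r 0.1291
white 60062 angle 79.34 r 0.0908
white 14557 angle -48.19 r 0.156
white 2533 angle -109.7 r 0.1592
top blue 153 [ 0.4405 -0.1141  0.04  ]
top green 159 [ 0.4417 -0.1132  0.0411]
top red 146 [ 0.6016 -0.0953  0.0306]
top yellow 190 [ 0.4689 -0.0456  0.0311]
top axis [ 0.5272 -0.1435] [ -8.411   13.9268  -9.2452 -11.3822] ['blue', 'yellow', 'green', 'red'] [161.3238 120.8064 160.5411  32.9376]
('blue', 'top') -137.58 0.1631
('green', 'top') -137.53 0.1616
('red', 'top') -65.94 0.0999
('yellow', 'top') -155.72 0.1009
```

>>> carry_out([
  [-0.1,0.48,0,0,0,-8.5],
  [-0.03,0.38,0,0,0,-6.5],
  [0,0,0,0,0,0],
  [0,0,0,0,0,0],
])

```text
time: 30.95
eef_pos: [0.5575, -0.2401, 0.0954]
tool_rot: [3.141, 0.044, -0.007]
ft_force: [-6.6, -4.2, -1.9]
opening: 0.005
grip_force: 59.5
```

```bash
python3 - <<'E'
from ang import *
st(); t=avg("top",8); rim(t)
for n,p in rings(("top",)).items(): d=p-AX; print(n,np.degrees(np.arctan2(d[1],d[0])).round(2),np.hypot(*d).round(4))
# polar strip: columns angle -33..-13, rows radius 110..185
A=np.radians(np.linspace(-13,-33,400)); Rr=np.linspace(.185,.110,300)
M=np.array([[proj("top",[AX[0]+r*np.cos(a),AX[1]+r*np.sin(a),.047]) for a in A[::10]] for r in Rr[::10]],np.float32)
u,v=np.meshgrid(np.arange(400,dtype=np.float32)/10,np.arange(300,dtype=np.float32)/10)
mp=cv2.remap(M,u,v,cv2.INTER_LINEAR,borderMode=cv2.BORDER_REPLICATE)
p=cv2.remap(t,mp[...,0],mp[...,1],cv2.INTER_CUBIC); cv2.imwrite("pics/polar.png",cv2.resize(p,(800,600))[:,:,::-1])
f=p.astype(float); ang=np.degrees(A)
for r in (.18,.175,.17,.165,.16,.155,.15,.146,.142,.138,.134,.13,.126,.122,.118):
    i=np.argmin(abs(Rr-r)); row=f[i-4:i+5].mean(0); red=np.clip(row[:,0]-1.4*row[:,1],0,None); L=row.sum(1); dk=np.clip(np.median(L)-60-L,0,None)
    print(r,"red",(red@ang/red.sum()).round(2) if red.sum()>500 else None,red.sum().round(),"dark",(dk@ang/dk.sum()).round(2) if dk.sum()>500 else None,dk.sum().round())
E
```

```text
t 30.95 yaw -88.4 pos [ 0.5575 -0.2401  0.0954] F [-6.6 -4.2 -1.9] M [-0.84  0.92 -0.26] q [-0.592  0.302  1.753 -0.003  1.09   0.952] open 0.005 g 59.5
red 145 angle -23.57 r 0.1728
dark 772 angle -93.74 r 0.1297
dark 1436 angle -107.49 r 0.123
dark 676 angle -123.31 r 0.1249
dark 251 angle -129.01 r 0.1267
dark 2444 angle -144.54 r 0.1275
white 59524 angle 78.58 r 0.0919
white 14477 angle -48.27 r 0.1561
white 2211 angle -111.66 r 0.1574
top blue 220 [ 0.4496 -0.1038  0.0498]
top green 231 [ 0.4512 -0.102   0.0516]
top red 141 [ 0.5977 -0.0972  0.0304]
top yellow 188 [ 0.4671 -0.0416  0.0313]
top axis [ 0.5389 -0.0361] [ 12.062  -28.026    9.7199 -15.2325] ['blue', 'yellow', 'green', 'red'] [-142.8467 -175.5996 -143.0532  -46.1012]
('blue', 'top') -138.16 0.1494
('green', 'top') -138.24 0.147
('red', 'top') -68.44 0.1001
('yellow', 'top') -158.2 0.101
0.18 red None 0.0 dark None 438.0
0.175 red -23.58 3411.0 dark -23.54 9423.0
0.17 red -23.56 2472.0 dark -23.35 8693.0
0.165 red -23.53 2441.0 dark -23.07 7017.0
0.16 red -23.47 2325.0 dark -22.97 8102.0
0.155 red -23.43 2080.0 dark -22.96 8854.0
0.15 red -23.58 2115.0 dark -23.22 11493.0
0.146 red -23.33 1203.0 dark -23.08 16217.0
0.142 red None 0.0 dark -22.89 16323.0
0.138 red None 0.0 dark -23.08 8996.0
0.134 red None 0.0 dark -23.59 4650.0
0.13 red None 0.0 dark -23.72 3999.0
0.126 red None 0.0 dark -23.58 4601.0
0.122 red None 0.0 dark -23.55 4774.0
0.118 red None 0.0 dark -23.59 3947.0
```

View pics/polar.png

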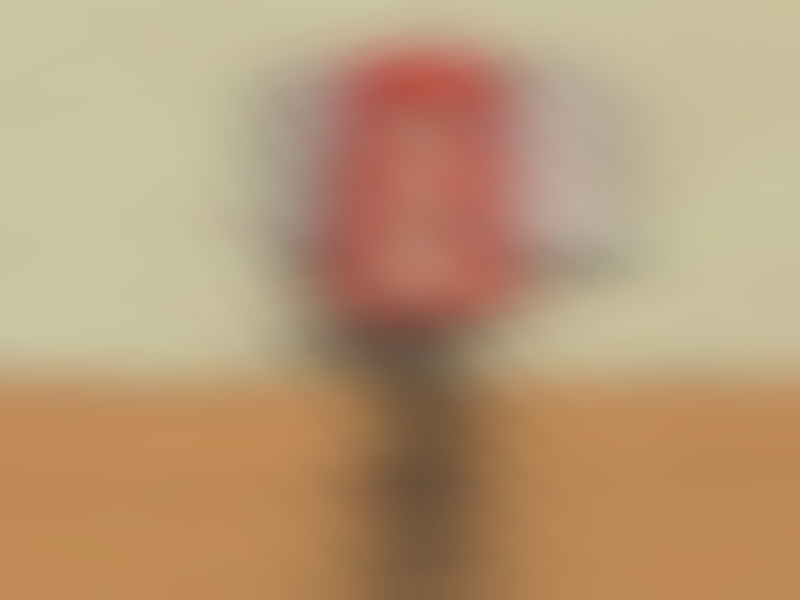

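The mark is at −23.6° and the pointer at −23.5°, so they are aligned. I'll release, lift and look at the pots.

>>> carry_out([
  [0,0,0,0,0,0],
  [0,0,0,0,0,0],
  [0,0,0,0,0,0],
  [0,0,2,0,0,0],
  [0,0,4,0,0,0],
  [0,0,5,0,0,0],
  [0,0,2,0,0,0],
], grip=0.74)

```text
time: 32.1
eef_pos: [0.5616, -0.2404, 0.2322]
tool_rot: [3.137, 0.046, 0.012]
ft_force: [0.3, -0.3, 1.4]
opening: 0.0218
grip_force: 0.0
```

```bash
cat > pp.py <<'E'
from ang import *
import sys
def lookpots(names=POT,z0=.012):
    out={}
    for n in names:
        uv={}
        for c in("top","side"):
            for r in cams.masks_of(c,"pot_"+n):
                u=np.array(cen(r["pixels"])); p=at(c,u,z0+.03)
                if r["conf"]>.3 and 150<r["pixels"].sum()<500 and .15<p[1]<.5 and .35<p[0]<.7: uv[c]=u; break
        if not uv: print(n,"none"); continue
        s,f=fit([(0,.022),(.004,.025),(.042,.025),(POT[n]/1e3,.012)],z0,uv,[.5,.35]); print(n,list(uv),s.round(4),f.round(1)); out[n]=s
    return out
if __name__=="__main__":
    st(); t=shot("top",None); shot("side",None); rim(t); lookpots(sys.argv[1:] or POT)
E
python3 pp.py
```

```text
t 32.1 yaw -88.33 pos [ 0.5616 -0.2404  0.2322] F [ 0.3 -0.3  1.4] M [-0.    0.02 -0.03] q [-0.59   0.148  1.666  0.001  1.319  0.951] open 0.0218 g 0.0
red 147 angle -23.55 r 0.1728
dark 2834 angle -88.15 r 0.1251
dark 78 angle -100.87 r 0.1163
dark 214 angle -124.14 r 0.1242
dark 76 angle -128.72 r 0.1308
dark 3831 angle -146.93 r 0.1251
white 59154 angle 77.79 r 0.0932
white 14635 angle -48.19 r 0.156
white 4467 angle -118.83 r 0.1587
blue ['top', 'side'] [0.5711 0.4085] [-0.  -0.1 -0.1  0.2]
yellow ['top', 'side'] [0.5559 0.292 ] [ 0.1 -0.2 -0.3  0. ]
green ['top', 'side'] [0.4561 0.2884] [ 0.5 -0.2 -0.5 -0.7]
red ['top', 'side'] [0.4546 0.4061] [ 0.3  0.1 -0.2 -0.7]
```

>>> carry_out([
  [0,4.84,0,0,0,0],
  [0,4.84,0,0,0,0],
  [0,4.84,0,0,0,0],
  [0,4.84,0,0,0,0],
  [0,4.84,0,0,0,0],
  [0,4.84,0,0,0,0],
  [0,4.84,0,0,0,0],
  [0,4.84,0,0,0,0],
], grip=0)

```text
time: 33.4
eef_pos: [0.5588, 0.1497, 0.2254]
tool_rot: [3.141, 0.045, -0.001]
ft_force: [0.1, 0.1, 0.3]
opening: 0.0853
grip_force: 0.0
```

>>> carry_out([
  [0,4.84,0,0,0,0],
  [0,4.84,0,0,0,0],
  [0,4.84,0,0,0,0],
  [0,0,-4,0,0,0],
  [0,0,-4,0,0,0],
  [0,0,0,0,0,0],
  [0,0,0,0,0,0],
  [0,0,0,0,0,0],
])

```text
time: 34.2
eef_pos: [0.5609, 0.2931, 0.1486]
tool_rot: [-3.14, -0.044, -0.006]
ft_force: [1.1, 0.0, 1.2]
opening: 0.0856
grip_force: 0.0
```

```bash
python3 - <<'E'
from pp import *
st(); shot("top",None); shot("side",None); lookpots()
E
```

```text
t 34.2 yaw -88.38 pos [0.5609 0.2931 0.1486] F [1.1 0.  1.2] M [ 0.01 -0.06  0.04] q [0.303 0.285 1.666 0.    1.187 1.845] open 0.0856 g 0.0
blue ['side'] [0.5725 0.4089] [ 0. -0.]
yellow ['side'] [0.5571 0.2893] [-0. -0.]
green ['side'] [0.4572 0.2874] [0. 0.]
red ['side'] [0.4572 0.4072] [-0. -0.]
```

>>> carry_out([
  [-0.4,-0.1,-3,0,0,0],
  [0,0,-3,0,0,0],
  [0,0,-3,0,0,0],
  [0,0,-2.2,0,0,0],
  [0,0,0,0,0,0],
  [0,0,0,0,0,0],
])

```text
time: 35.3
eef_pos: [0.5554, 0.292, 0.0342]
tool_rot: [3.141, 0.045, -0.0]
ft_force: [0.3, 0.4, 1.6]
opening: 0.085
grip_force: 0.0
```

>>> carry_out([
  [0,0,0,0,0,0],
  [0,0,0,0,0,0],
  [0,0,0,0,0,0],
  [0,0,0,0,0,0],
  [0,0,0,0,0,0],
  [0,0,0,0,0,0],
], grip=1)

```text
time: 35.9
eef_pos: [0.5569, 0.2924, 0.036]
tool_rot: [-3.14, -0.045, -0.006]
ft_force: [-1.1, -0.5, 5.1]
opening: 0.0476
grip_force: 62.5
```

>>> carry_out([
  [0,0,3,0,0,0],
  [0,0,4,0,0,0],
  [0,0,4,0,0,0],
  [-0.6,-4.1,1,0,0,0],
  [-0.6,-4.1,0,0,0,0],
  [-0.7,-4.1,0,0,0,0],
  [-0.7,-4.1,0,0,0,0],
  [-0.7,-4.1,0,0,0,0],
])

```text
time: 36.7
eef_pos: [0.5215, 0.0856, 0.1539]
tool_rot: [-3.141, -0.046, -0.0]
ft_force: [0.3, 0.4, -1.2]
opening: 0.0476
grip_force: 62.6
```

>>> carry_out([
  [0,0,0,0,0,0],
  [0,0,-2,0,0,0],
  [0,0,-2,0,0,0],
  [0,0,-1,0,0,0],
  [0,0,0,0,0,0],
  [0,0,0,0,0,0],
  [0,0,0,0,0,0],
])

```text
time: 37.4
eef_pos: [0.5232, 0.0871, 0.105]
tool_rot: [3.141, 0.046, 0.003]
ft_force: [-0.5, 0.9, -0.9]
opening: 0.0478
grip_force: 62.7
```

```bash
python3 - <<'E'
from pp import *
st(); shot("side",None)
K={"yellow":(.5243,.0875)}
for r in cams.masks_of("side","pot_yellow"):
    u=np.array(cen(r["pixels"])); print(r["conf"],u,r["pixels"].sum(),fit([(0,.022),(.004,.025),(.042,.025),(.049,.02)],readout.get_obs()["eef_pos"][2]-.024,{"side":u},[.52,.09]))
E
```

```text
t 37.4 yaw -88.33 pos [0.5232 0.0871 0.105 ] F [-0.5  0.9 -0.9] M [-0.02  0.01  0.04] q [-0.049  0.118  1.95   0.     1.071  1.493] open 0.0478 g 62.7
0.77 [265.9577 209.3615] 260 (array([0.5146, 0.0839]), array([ 0., -0.]))
```

>>> carry_out([
  [0.1,0,-1.5,0,0,0],
  [0,0,-1.2,0,0,0],
  [0,0,0,0,0,0],
  [0,0,-0.4,0,0,0],
  [0,0,-0.2,0,0,0],
  [0,0,0,0,0,0],
  [0,0,0,0,0,0],
])

```text
time: 38.2
eef_pos: [0.5236, 0.0869, 0.0711]
tool_rot: [3.141, 0.045, 0.001]
ft_force: [-0.0, 0.4, -1.4]
opening: 0.0479
grip_force: 62.8
```

>>> carry_out([
  [0,0,0,0,0,0],
  [0,0,0,0,0,0],
  [0,0,0,0,0,0],
  [0,0,0,0,0,0],
  [0,0,3,0,0,0],
  [0,0,4,0,0,0],
  [0,0,5,0,0,0],
  [0,4,1,0,0,0],
], grip=0)

```text
time: 39.0
eef_pos: [0.5273, 0.1249, 0.208]
tool_rot: [3.14, 0.037, 0.019]
ft_force: [1.2, 0.6, 0.4]
opening: 0.0855
grip_force: 0.0
```

>>> carry_out([
  [-1,4.8,0,0,0,0],
  [-1.5,4.7,0,0,0,0],
  [-1.5,4.7,0,0,0,0],
  [-1.5,1.5,0,0,0,0],
  [0,0,0,0,0,0],
  [0,0,0,0,0,0],
])

```text
time: 39.6
eef_pos: [0.4684, 0.2838, 0.2009]
tool_rot: [3.141, 0.046, 0.001]
ft_force: [0.3, -0.1, -0.3]
opening: 0.0855
grip_force: 0.0
```

```bash
cat > ck.py <<'E'
from pp import *
PL={"blue":(.654,.0312),"yellow":(.5243,.0875),"green":(.468,-.0422),"red":(.5977,-.0985)}
def placed(names):
    for n in names:
        uv={}
        for c in("top","side"):
            for r in cams.masks_of(c,"pot_"+n):
                u=np.array(cen(r["pixels"])); p=at(c,u,.075)
                if r["conf"]>.3 and 150<r["pixels"].sum()<600 and np.hypot(*(p[:2]-PL[n]))<.06: uv[c]=u; break
        for k in ([uv]+[{c:uv[c]} for c in uv] if uv else []):
            s,f=fit([(0,.022),(.004,.025),(.042,.025),(POT[n]/1e3,.012 if n!="yellow" else .02)],.047,k,PL[n]); print("placed",n,list(k),s.round(4),"err mm",((s-PL[n])*1e3).round(1),f.round(1))
if __name__=="__main__":
    st(); shot("top",None); shot("side",None); i=sys.argv.index("-"); 
    if sys.argv[1:i]: placed(sys.argv[1:i])
    if sys.argv[i+1:]: lookpots(sys.argv[i+1:])
E
python3 ck.py yellow - green red blue
```

```text
t 39.6 yaw -88.31 pos [0.4684 0.2838 0.2009] F [ 0.3 -0.1 -0.3] M [-0.01  0.    0.  ] q [ 0.338  0.034  1.846 -0.     1.261  1.879] open 0.0855 g 0.0
placed yellow ['top', 'side'] [0.523  0.0896] err mm [-1.3  2.1] [ 0.4 -0.2 -0.4 -0.4]
placed yellow ['top'] [0.5225 0.0907] err mm [-1.8  3.2] [0. 0.]
placed yellow ['side'] [0.5226 0.0868] err mm [-1.7 -0.7] [ 0. -0.]
green ['side'] [0.4573 0.2855] [-0. -0.]
red ['side'] [0.4552 0.4033] [-0. -0.]
blue ['side'] [0.5723 0.4107] [0. 0.]
```

>>> carry_out([
  [-1.2,0.4,-4,0,0,0],
  [0,0,-4,0,0,0],
  [0,0,-4,0,0,0],
  [0,0,-2.6,0,0,0],
  [0,0,-2,0,0,0],
  [0,0,0,0,0,0],
  [0,0,0,0,0,0],
])

```text
time: 40.8
eef_pos: [0.4566, 0.288, 0.0353]
tool_rot: [-3.141, -0.045, -0.0]
ft_force: [-0.2, 0.9, 0.4]
opening: 0.0853
grip_force: 0.0
```

>>> carry_out([
  [0,0,0,0,0,0],
  [0,0,0,0,0,0],
  [0,0,0,0,0,0],
  [0,0,0,0,0,0],
  [0,0,0,0,0,0],
  [0,0,0,0,0,0],
], grip=1)

```text
time: 41.4
eef_pos: [0.4577, 0.2884, 0.0367]
tool_rot: [-3.14, -0.045, -0.005]
ft_force: [-0.9, -0.6, 6.3]
opening: 0.0475
grip_force: 62.5
```

>>> carry_out([
  [0,0,3,0,0,0],
  [0,0,4,0,0,0],
  [0,0,4,0,0,0],
  [0,0,2,0,0,0],
])

```text
time: 41.8
eef_pos: [0.4578, 0.2886, 0.1691]
tool_rot: [-3.139, -0.045, -0.009]
ft_force: [0.6, 0.5, 0.1]
opening: 0.0475
grip_force: 62.6
```

>>> carry_out([
  [0.1,-4.1,0,0,0,0],
  [0.1,-4.1,0,0,0,0],
  [0.1,-4.1,0,0,0,0],
  [0.1,-4.1,0,0,0,0],
  [0.1,-4.1,0,0,0,0],
  [0.2,-4.1,0,0,0,0],
  [0.2,-4.2,0,0,0,0],
  [0.2,-4.2,0,0,0,0],
])

```text
time: 42.6
eef_pos: [0.4669, -0.0436, 0.1651]
tool_rot: [3.141, 0.045, 0.001]
ft_force: [0.5, 0.7, -1.1]
opening: 0.0479
grip_force: 62.7
```

>>> carry_out([
  [0,0,0,0,0,0],
  [0,0,-3,0,0,0],
  [0,0,-3,0,0,0],
  [0,0,0,0,0,0],
  [0,0,0,0,0,0],
  [0,0,0,0,0,0],
])

```text
time: 43.2
eef_pos: [0.4685, -0.0421, 0.1066]
tool_rot: [3.14, 0.046, 0.004]
ft_force: [-0.3, 0.3, -0.9]
opening: 0.0475
grip_force: 62.8
```

>>> carry_out([
  [0,0,-1.5,0,0,0],
  [0,0,-1.2,0,0,0],
  [0,0,0,0,0,0],
  [0,0,-0.4,0,0,0],
  [0,0,-0.35,0,0,0],
  [0,0,0,0,0,0],
  [0,0,0,0,0,0],
])

```text
time: 43.9
eef_pos: [0.4681, -0.0424, 0.0717]
tool_rot: [3.141, 0.045, 0.002]
ft_force: [-2.7, 0.8, 5.4]
opening: 0.0476
grip_force: 63.5
```

>>> carry_out([
  [0,0,0,0,0,0],
  [0,0,0,0,0,0],
  [0,0,0,0,0,0],
  [0,0,0,0,0,0],
  [0,0,3,0,0,0],
  [0,0,5,0,0,0],
  [0,0,5,0,0,0],
], grip=0)

```text
time: 44.6
eef_pos: [0.4664, -0.0418, 0.2011]
tool_rot: [-3.14, -0.045, 0.004]
ft_force: [1.3, -0.5, 0.1]
opening: 0.0851
grip_force: 0.0
```

>>> carry_out([
  [-0.1,4.8,0,0,0,0],
  [-0.1,4.8,0,0,0,0],
  [-0.1,4.8,0,0,0,0],
  [-0.1,4.8,0,0,0,0],
  [-0.1,4.8,0,0,0,0],
  [-0.2,4.8,0,0,0,0],
  [-0.2,4.8,0,0,0,0],
  [-0.2,4.8,0,0,0,0],
])

```text
time: 45.4
eef_pos: [0.4558, 0.344, 0.2003]
tool_rot: [3.141, 0.046, 0.0]
ft_force: [0.7, -0.2, 0.7]
opening: 0.0854
grip_force: 0.0
```

>>> carry_out([
  [0,4.8,0,0,0,0],
  [0,0,0,0,0,0],
  [0,0,0,0,0,0],
  [0,0,0,0,0,0],
])

```text
time: 45.8
eef_pos: [0.4563, 0.3891, 0.2001]
tool_rot: [3.141, 0.044, -0.001]
ft_force: [0.6, -0.2, 0.2]
opening: 0.0853
grip_force: 0.0
```

```bash
python3 ck.py yellow green - red blue
```

```text
t 45.8 yaw -88.39 pos [0.4563 0.3891 0.2001] F [ 0.6 -0.2  0.2] M [-0.03  0.02 -0.02] q [ 0.517  0.157  1.715 -0.     1.269  2.06 ] open 0.0853 g 0.0
placed yellow ['top', 'side'] [0.5225 0.0886] err mm [-1.8  1.1] [ 0.3 -0.3 -0.5 -0.2]
placed yellow ['top'] [0.5217 0.0895] err mm [-2.6  2. ] [ 0. -0.]
placed yellow ['side'] [0.5228 0.0867] err mm [-1.5 -0.8] [0. 0.]
placed green ['top'] [ 0.4678 -0.0404] err mm [-0.2  1.8] [-0.  0.]
placed green ['top'] [ 0.4678 -0.0404] err mm [-0.2  1.8] [-0.  0.]
red ['top', 'side'] [0.4524 0.3998] [-0.  -0.3 -0.2  0.4]
blue ['top'] [0.5699 0.4089] [0. 0.]
```

>>> carry_out([
  [-0.2,1.5,-4,0,0,0],
  [0,0,-4,0,0,0],
  [0,0,-4,0,0,0],
  [0,0,-2.5,0,0,0],
  [0,0,-2,0,0,0],
  [0,0,0,0,0,0],
  [0,0,0,0,0,0],
])

```text
time: 47.0
eef_pos: [0.4545, 0.405, 0.0357]
tool_rot: [-3.141, -0.045, -0.0]
ft_force: [-0.4, 0.5, 0.6]
opening: 0.0854
grip_force: 0.0
```

>>> carry_out([
  [0,0,0,0,0,0],
  [0,0,0,0,0,0],
  [0,0,0,0,0,0],
  [0,0,0,0,0,0],
  [0,0,0,0,0,0],
  [0,0,0,0,0,0],
], grip=1)

```text
time: 47.6
eef_pos: [0.4556, 0.4057, 0.0375]
tool_rot: [-3.14, -0.045, -0.005]
ft_force: [-0.9, 0.2, 6.6]
opening: 0.0472
grip_force: 62.1
```

>>> carry_out([
  [0,0,3,0,0,0],
  [0,0,4,0,0,0],
  [0,0,4,0,0,0],
  [0,0,4,0,0,0],
  [0,0,0,0,0,0],
])

```text
time: 48.1
eef_pos: [0.4576, 0.407, 0.1932]
tool_rot: [-3.134, -0.045, -0.018]
ft_force: [0.0, 0.3, -1.4]
opening: 0.0472
grip_force: 62.5
```

>>> carry_out([
  [1.3,-4.6,0,0,0,0],
  [1.3,-4.6,0,0,0,0],
  [1.3,-4.6,0,0,0,0],
  [1.3,-4.6,0,0,0,0],
  [1.3,-4.6,0,0,0,0],
  [1.3,-4.6,0,0,0,0],
  [1.3,-4.6,0,0,0,0],
  [1.3,-4.6,0,0,0,0],
])

```text
time: 48.9
eef_pos: [0.5579, 0.035, 0.1846]
tool_rot: [-3.141, -0.045, 0.002]
ft_force: [1.1, -0.1, -0.3]
opening: 0.047
grip_force: 62.5
```

>>> carry_out([
  [1.3,-4.6,0,0,0,0],
  [1.3,-4.6,0,0,0,0],
  [1.3,-4.4,0,0,0,0],
  [0,0,-4,0,0,0],
  [0,0,-4,0,0,0],
  [0,0,0,0,0,0],
  [0,0,0,0,0,0],
  [0,0,0,0,0,0],
])

```text
time: 49.7
eef_pos: [0.5988, -0.0993, 0.1078]
tool_rot: [3.14, 0.046, 0.006]
ft_force: [0.5, 0.6, -1.4]
opening: 0.047
grip_force: 62.6
```

```bash
python3 ck.py - blue
```

```text
t 49.7 yaw -88.31 pos [ 0.5988 -0.0993  0.1078] F [ 0.5  0.6 -1.4] M [-0.06 -0.01  0.06] q [-0.351  0.28   1.754 -0.     1.103  1.19 ] open 0.047 g 62.6
blue ['top', 'side'] [0.5706 0.4082] [ 0.1 -0.3 -0.3  0.3]
```

>>> carry_out([
  [-0.05,0.05,-1.5,0,0,0],
  [0,0,-1.2,0,0,0],
  [0,0,0,0,0,0],
  [0,0,-0.4,0,0,0],
  [0,0,-0.4,0,0,0],
  [0,0,0,0,0,0],
  [0,0,0,0,0,0],
])

```text
time: 50.6
eef_pos: [0.5975, -0.0986, 0.0725]
tool_rot: [-3.141, -0.046, -0.001]
ft_force: [-4.9, 1.9, 9.4]
opening: 0.0471
grip_force: 63.7
```

>>> carry_out([
  [0,0,0,0,0,0],
  [0,0,0,0,0,0],
  [0,0,0,0,0,0],
  [0,0,0,0,0,0],
  [0,0,3,0,0,0],
  [0,0,5,0,0,0],
  [0,0,5,0,0,0],
], grip=0.2)

```text
time: 51.3
eef_pos: [0.596, -0.0984, 0.2008]
tool_rot: [-3.14, -0.045, 0.004]
ft_force: [1.7, -0.6, 0.5]
opening: 0.0682
grip_force: 0.0
```

>>> carry_out([
  [-0.25,4.6,0,0,0,0],
  [-0.25,4.6,0,0,0,0],
  [-0.25,4.6,0,0,0,0],
  [-0.25,4.6,0,0,0,0],
  [-0.25,4.6,0,0,0,0],
  [-0.25,4.6,0,0,0,0],
  [-0.25,4.6,0,0,0,0],
  [-0.25,4.6,0,0,0,0],
])

```text
time: 52.1
eef_pos: [0.5764, 0.2712, 0.2003]
tool_rot: [3.141, 0.045, 0.0]
ft_force: [-0.5, -0.2, 0.1]
opening: 0.0682
grip_force: 0.0
```

>>> carry_out([
  [-0.25,4.6,0,0,0,0],
  [-0.25,4.6,0,0,0,0],
  [-0.25,4.6,0,0,0,0],
  [0,0,0,0,0,0],
  [0,0,0,0,0,0],
  [0,0,0,0,0,0],
], grip=0)

```text
time: 52.7
eef_pos: [0.5694, 0.4065, 0.2001]
tool_rot: [3.141, 0.044, -0.001]
ft_force: [0.2, -0.3, 0.4]
opening: 0.0856
grip_force: 0.0
```

```bash
python3 ck.py yellow green red - blue
```

```text
t 52.7 yaw -88.39 pos [0.5694 0.4065 0.2001] F [ 0.2 -0.3  0.4] M [-0.    0.05 -0.04] q [ 0.458  0.383  1.442 -0.     1.317  2.001] open 0.0856 g 0.0
placed yellow ['top', 'side'] [0.5222 0.0885] err mm [-2.1  1. ] [ 0.5 -0.1 -0.4 -0.8]
placed yellow ['top'] [0.522  0.0899] err mm [-2.3  2.4] [-0. -0.]
placed yellow ['side'] [0.5205 0.0839] err mm [-3.8 -3.6] [-0.  0.]
placed green ['top', 'side'] [ 0.4422 -0.022 ] err mm [-25.8  20.2] [ 0.2 -0.2 -0.3 -0.1]
placed green ['top'] [ 0.4417 -0.0215] err mm [-26.3  20.7] [-0.  0.]
placed green ['side'] [ 0.4426 -0.0229] err mm [-25.4  19.3] [-0.  0.]
placed red ['top', 'side'] [ 0.5993 -0.0975] err mm [1.6 1. ] [ 0.6 -0.4 -0.6 -0.3]
placed red ['top'] [ 0.5982 -0.096 ] err mm [0.5 2.5] [-0. -0.]
placed red ['side'] [ 0.5995 -0.1   ] err mm [ 1.8 -1.5] [-0. -0.]
blue ['top', 'side'] [0.5701 0.4078] [ 0.1 -0.3 -0.4  0.3]
```

Green was knocked about 33 mm aside. I'll place blue first, then mend green.

>>> carry_out([
  [0.1,0.1,-4,0,0,0],
  [0,0,-4,0,0,0],
  [0,0,-4,0,0,0],
  [0,0,-2.5,0,0,0],
  [0,0,-2,0,0,0],
  [0,0,0,0,0,0],
  [0,0,0,0,0,0],
])

```text
time: 53.9
eef_pos: [0.5709, 0.4087, 0.0363]
tool_rot: [-3.141, -0.045, -0.002]
ft_force: [-0.2, 0.8, 0.3]
opening: 0.0854
grip_force: 0.0
```

>>> carry_out([
  [0,0,0,0,0,0],
  [0,0,0,0,0,0],
  [0,0,0,0,0,0],
  [0,0,0,0,0,0],
  [0,0,0,0,0,0],
  [0,0,0,0,0,0],
], grip=1)

```text
time: 54.5
eef_pos: [0.5718, 0.4092, 0.0379]
tool_rot: [-3.14, -0.045, -0.006]
ft_force: [-1.3, -0.2, 5.3]
opening: 0.0472
grip_force: 62.2
```

>>> carry_out([
  [0,0,3,0,0,0],
  [0,0,4,0,0,0],
  [0,0,4,0,0,0],
  [0,0,3,0,0,0],
  [0,0,0,0,0,0],
])

```text
time: 55.0
eef_pos: [0.5731, 0.4099, 0.1823]
tool_rot: [-3.136, -0.045, -0.016]
ft_force: [1.2, 0.1, 0.7]
opening: 0.0476
grip_force: 62.4
```

>>> carry_out([
  [1,-4.7,0,0,0,0],
  [1,-4.7,0,0,0,0],
  [1,-4.7,0,0,0,0],
  [1,-4.7,0,0,0,0],
  [1,-4.7,0,0,0,0],
  [1,-4.7,0,0,0,0],
  [1,-4.7,0,0,0,0],
  [1.3,-4.7,0,0,0,0],
])

```text
time: 55.8
eef_pos: [0.6523, 0.0307, 0.1737]
tool_rot: [-3.141, -0.045, 0.004]
ft_force: [0.6, -0.0, -1.2]
opening: 0.0472
grip_force: 62.4
```

>>> carry_out([
  [0,0,0,0,0,0],
  [0,0,-3.5,0,0,0],
  [0,0,-3.5,0,0,0],
  [0,0,0,0,0,0],
  [0,0,0,0,0,0],
  [0,0,0,0,0,0],
])

```text
time: 56.4
eef_pos: [0.6545, 0.0327, 0.1074]
tool_rot: [3.141, 0.046, 0.005]
ft_force: [0.5, 0.5, -0.0]
opening: 0.0474
grip_force: 62.5
```

>>> carry_out([
  [0,-0.15,-1.5,0,0,0],
  [0,0,-1.2,0,0,0],
  [0,0,0,0,0,0],
  [0,0,-0.4,0,0,0],
  [0,0,-0.35,0,0,0],
  [0,0,0,0,0,0],
  [0,0,0,0,0,0],
])

```text
time: 57.1
eef_pos: [0.6538, 0.0309, 0.073]
tool_rot: [3.141, 0.046, 0.0]
ft_force: [-5.4, 0.2, 9.3]
opening: 0.0473
grip_force: 63.5
```

>>> carry_out([
  [0,0,0,0,0,0],
  [0,0,0,0,0,0],
  [0,0,0,0,0,0],
  [0,0,0,0,0,0],
  [0,0,3,0,0,0],
  [0,0,5,0,0,0],
  [0,0,5,0,0,0],
  [0,0,0,0,0,0],
], grip=0)

```text
time: 57.9
eef_pos: [0.6581, 0.0304, 0.2107]
tool_rot: [3.139, 0.045, 0.025]
ft_force: [0.1, -0.4, 1.5]
opening: 0.0849
grip_force: 0.0
```

>>> carry_out([
  [0,4,0,0,0,0],
  [-4.5,1,0,0,0,0],
  [-4.5,-2,0,0,0,0],
  [-4.5,-3,0,0,0,0],
  [-4.5,-3,0,0,0,0],
  [-2,-2,0,0,0,0],
  [0,0,0,0,0,0],
  [0,0,0,0,0,0],
])

```text
time: 58.7
eef_pos: [0.4603, -0.0148, 0.2012]
tool_rot: [3.141, 0.043, 0.002]
ft_force: [0.1, 0.4, -0.6]
opening: 0.0857
grip_force: 0.0
```

```bash
python3 ck.py green blue yellow red - ; python3 - <<'E'
from pp import *
shot("side",None)
for r in cams.masks_of("side","pot_green")[:2]: print(r["conf"],r["extent"],r["pixels"].sum(),cen(r["pixels"]))
E
```

```text
t 58.7 yaw -88.41 pos [ 0.4603 -0.0148  0.2012] F [ 0.1  0.4 -0.6] M [-0.04 -0.01 -0.05] q [-0.279 -0.188  2.055  0.     1.274  1.264] open 0.0857 g 0.0
placed green ['side'] [ 0.4422 -0.0231] err mm [-25.8  19.1] [-0.  0.]
placed green ['side'] [ 0.4422 -0.0231] err mm [-25.8  19.1] [-0.  0.]
placed blue ['top', 'side'] [0.6529 0.0309] err mm [-1.1 -0.3] [ 0.5 -0.3 -0.6 -0.4]
placed blue ['top'] [0.652  0.0323] err mm [-2.   1.1] [-0. -0.]
placed blue ['side'] [0.6527 0.0282] err mm [-1.3 -3. ] [ 0. -0.]
placed yellow ['side'] [0.5224 0.0866] err mm [-1.9 -0.9] [-0.  0.]
placed yellow ['side'] [0.5224 0.0866] err mm [-1.9 -0.9] [-0.  0.]
placed red ['side'] [ 0.598  -0.1011] err mm [ 0.3 -2.6] [-0. -0.]
placed red ['side'] [ 0.598  -0.1011] err mm [ 0.3 -2.6] [-0. -0.]
0.61 [257.6, 233.1, 276.1, 256.3] 407 (np.float64(267.53071253071255), np.float64(243.64373464373463))
```

>>> carry_out([
  [-1.8,-0.8,-3,0,0,0],
  [0,0,-4,0,0,0],
  [0,0,-3,0,0,0],
  [0,0,-2.9,0,0,0],
  [0,0,0,0,0,0],
  [0,0,0,0,0,0],
])

```text
time: 59.9
eef_pos: [0.4423, -0.0226, 0.0723]
tool_rot: [-3.141, -0.045, 0.001]
ft_force: [0.5, -0.1, 0.2]
opening: 0.0849
grip_force: 0.0
```

>>> carry_out([
  [0,0,0,0,0,0],
  [0,0,0,0,0,0],
  [0,0,0,0,0,0],
  [0,0,0,0,0,0],
  [0,0,0,0,0,0],
  [0,0,0,0,0,0],
], grip=1)

```text
time: 60.5
eef_pos: [0.4433, -0.023, 0.0739]
tool_rot: [3.14, 0.046, 0.004]
ft_force: [-3.2, 0.5, 8.5]
opening: 0.0474
grip_force: 61.4
```

>>> carry_out([
  [0,0,1,0,0,0],
  [0,0,1,0,0,0],
  [0,0,0,0,0,0],
  [1.3,-1,0,0,0,0],
  [1.3,-1,0,0,0,0],
  [0,0,0,0,0,0],
  [0,0,0,0,0,0],
])

```text
time: 61.2
eef_pos: [0.4677, -0.0424, 0.0917]
tool_rot: [-3.141, -0.045, 0.001]
ft_force: [-0.4, -0.3, -1.5]
opening: 0.0475
grip_force: 62.3
```

>>> carry_out([
  [0,0,-1,0,0,0],
  [0,0,-0.5,0,0,0],
  [0,0,-0.4,0,0,0],
  [0,0,0,0,0,0],
  [0,0,0,0,0,0],
])

```text
time: 61.7
eef_pos: [0.4674, -0.0423, 0.074]
tool_rot: [-3.141, -0.047, 0.005]
ft_force: [-8.6, 1.7, 16.9]
opening: 0.0475
grip_force: 64.1
```

>>> carry_out([
  [0,0,0,0,0,0],
  [0,0,0,0,0,0],
  [0,0,0,0,0,0],
  [0,0,0,0,0,0],
  [0,0,3,0,0,0],
  [0,0,5,0,0,0],
  [0,0,5,0,0,0],
], grip=0)

```text
time: 62.4
eef_pos: [0.4672, -0.0422, 0.2035]
tool_rot: [-3.14, -0.045, 0.004]
ft_force: [1.0, -0.7, -0.2]
opening: 0.0856
grip_force: 0.0
```

>>> carry_out([
  [0,-4.5,1,0,0,0],
  [0,-4.5,1,0,0,0],
  [0,-4.5,1,0,0,0],
  [0,-4.5,0,0,0,0],
  [0,-4.5,0,0,0,0],
  [0,-4.5,0,0,0,0],
  [0,0,0,0,0,0],
  [0,0,0,0,0,0],
])

```text
time: 63.2
eef_pos: [0.4677, -0.3132, 0.2323]
tool_rot: [-3.14, -0.043, 0.001]
ft_force: [-0.6, 0.2, -0.5]
opening: 0.0854
grip_force: 0.0
```

```bash
python3 ck.py green blue yellow red - ; python3 - <<'E'
from ang import *
t=avg("top",3); rim(t)
p=plan("top",t,.5607,-.0048,.08,.045,400).astype(int); q=(p.min(2)>120)
X,Y=px(400,.045); m=q&(np.abs(Y)<.012)&(np.abs(X)>.018)&(np.abs(X)<.032); print("pin bar", [ (X[k].mean()*1e3,Y[k].mean()*1e3,k.sum()) for k in (m&(X>0),m&(X<0))])
s=shot("side",None)
for v in range(206,226,2): print(v,s[v,296:302:2].tolist())
E
```

```text
t 63.2 yaw -88.45 pos [ 0.4677 -0.3132  0.2323] F [-0.6  0.2 -0.5] M [0.   0.03 0.04] q [-0.792  0.041  1.78   0.     1.322  0.752] open 0.0854 g 0.0
placed green ['top', 'side'] [ 0.4649 -0.0413] err mm [-3.1  0.9] [ 0.4 -0.4 -0.5 -0.2]
placed green ['top'] [ 0.4639 -0.0402] err mm [-4.1  2. ] [-0.  0.]
placed green ['side'] [ 0.4655 -0.0429] err mm [-2.5 -0.7] [-0. -0.]
placed blue ['top', 'side'] [0.6546 0.0336] err mm [0.6 2.4] [ 0.1 -0.2 -0.2  0.1]
placed blue ['top'] [0.654  0.0339] err mm [0.  2.7] [-0. -0.]
placed blue ['side'] [0.6553 0.0334] err mm [1.3 2.2] [0. 0.]
placed yellow ['top', 'side'] [0.5225 0.0887] err mm [-1.8  1.2] [ 0.3 -0.3 -0.5 -0.2]
placed yellow ['top'] [0.5216 0.0896] err mm [-2.7  2.1] [-0. -0.]
placed yellow ['side'] [0.5231 0.087 ] err mm [-1.2 -0.5] [-0. -0.]
placed red ['top', 'side'] [ 0.5995 -0.0984] err mm [1.8 0.1] [ 0.7 -0.2 -0.6 -0.7]
placed red ['top'] [ 0.5988 -0.0965] err mm [1.1 2. ] [0. 0.]
placed red ['side'] [ 0.5985 -0.102 ] err mm [ 0.8 -3.5] [-0.  0.]
red 145 angle -23.62 r 0.1728
dark 70 angle 33.58 r 0.1174
dark 57 angle 120.32 r 
[... 160 characters left out ...]
3346752708542997), np.int64(127)), (np.float64(nan), np.float64(nan), np.int64(0))]
206 [[237, 232, 202], [236, 229, 201], [236, 229, 199]]
208 [[237, 232, 202], [234, 229, 195], [239, 232, 202]]
210 [[236, 198, 145], [234, 165, 113], [228, 175, 129]]
212 [[199, 114, 62], [180, 90, 46], [178, 110, 69]]
214 [[151, 88, 58], [153, 84, 50], [169, 106, 64]]
216 [[149, 87, 53], [156, 87, 53], [167, 103, 66]]
218 [[152, 90, 57], [158, 87, 55], [159, 98, 61]]
220 [[150, 90, 57], [159, 94, 59], [156, 100, 72]]
222 [[153, 102, 71], [181, 150, 128], [185, 164, 146]]
224 [[187, 144, 90], [159, 143, 124], [151, 132, 108]]<stdin>:4: RuntimeWarning: Mean of empty slice.
  ret = ret.dtype.type(ret / rcount)
```

```bash
python3 - <<'E'
from ang import *
t=avg("top",4).astype(np.float32); ang=np.linspace(-17,-30,261)
for r in(.134,.13,.126,.122,.118):
    uv=np.array([proj("top",[AX[0]+r*np.cos(np.radians(a)),AX[1]+r*np.sin(np.radians(a)),.047]) for a in ang],np.float32)
    L=cv2.remap(t,uv[None,:,0],uv[None,:,1],cv2.INTER_LINEAR)[0].sum(1); d=np.clip(np.median(L)-60-L,0,None); print(r,(d@ang/d.sum()).round(2),d.sum())
E
```

```text
0.134 -23.16 3241.5547
0.13 -23.18 2624.0557
0.126 -23.11 2658.9434
0.122 -23.04 2586.0293
0.118 -22.98 2411.1113
```

```bash
python3 -c "
from bench import close_job
print(close_job())"
```

```text
the job is handed in; nothing more can be done
None
```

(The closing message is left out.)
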